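# Load the UV decontamination chamber and start it

## Task

Decontaminate the pipette tip boxes: flip the red-handled toggle latch open, swing the chamber's lid up until it stands open by itself, and put every orange tip box on the bench inside the chamber. Then shut the lid, flip the latch closed over it, and only after that move the lever of the grey control box to the blue mark. Leave the other things on the bench where they stand.

Things in the scene. Friction and masses are not known exactly. Their poses are not given: they have to be found in the camera images.
- chamber: White open-topped metal chamber with a lid, fixed to the bench, 146 (x) x 306 (y) x 75 mm tall without the lid. Origin: centre of its underside; x points from the latch side (front, towards the robot) to the lid-hinge side, y along its length, z up. Walls 8 mm; inside 130 x 290 mm, inner floor 8 mm above the origin, rim 75 mm above the origin. Room for three tip boxes side by side along y, each with its long side along x (for example centred at y = -90, 0, +90 mm).
- lid (a joint): Lid angle (rad): 0 shut, 1.75 fully open against its stop, leaning back. White plate 146 x 306 x 12 mm, 0.35 kg, hinged about the chamber's y axis at its rear (+x) top edge, damped. Released beyond about 1.55 it leans back and stays open by itself; released below about 1.35 it sinks shut by its own weight. The closed latch blocks it.
- lid_bar (a point): Middle of the black T-handle's bar on the lid: bar 44 mm long along the chamber's y, 12 mm thick, on one central stalk; 37 mm above the lid's top face and 100 mm in front of the hinge line when shut. It turns with the lid and can be pinched over its two ends, so that it pivots between the fingers while it is carried round the arc.
- lid_hinge (a point): Middle of the lid's hinge line, fixed on the chamber at (73, 0, 75) mm in its frame; the axis is the chamber's y.
- latch (a joint): Toggle latch angle (rad): 0 closed (upright, its nose over the lid's front keeper), 1.15 fully open (swung outward and down towards the chamber's -x). Over-centre spring: below 0.5 it snaps shut, above 0.5 it snaps open; about 3 N at the bar moves it. Close it only with the lid shut.
- latch_bar (a point): Middle of the latch's red T-bar: 44 mm long along the chamber's y, 12 mm thick, on one central steel strip 24 mm wide; 71 mm from the hinge line: when closed it lies 14 mm in front of the hinge line and 70 mm above it. It can be pinched over its two ends, or pushed.
- latch_hinge (a point): Middle of the latch's hinge line, fixed on the chamber at (-80, 0, 45) mm in its frame; the axis is the chamber's y.
- control: Grey control box fixed to the bench, 130 (x) x 100 (y) x 50 mm tall, origin at the centre of its underside, z up; carries the lever and, on its +y side, a white quadrant disc with four coloured marks: white (off), yellow, blue, red, in that order from -x to +x.
- lever (a joint): Control lever angle (rad): 0 leaning 0.7 rad towards the control box's -x (white mark), 0.45 yellow mark, 0.95 blue mark, 1.4 red mark (end stop), leaning to +x; 0.7 is upright. Friction holds it where it is left; about 1.5 N at its bar moves it.
- lever_bar (a point): Middle of the lever's black cross-bar: 44 mm long along the control box's y, 14 mm thick, on a central strip 12 mm wide; 85 mm from the lever's hinge line. It can be pinched over its two ends, or pushed.
- lever_hinge (a point): Middle of the lever's hinge line, fixed 60 mm above the control box's origin; the axis is the control box's y.
- blue_mark (a point): Where the middle of the lever's bar is when the lever points exactly to the blue mark.
- tipbox1: Tip box: orange base with a whitish top, 95 (x) x 50 (y) x 50 mm (z), about 0.12 kg (varies), closed and rigid; origin at the centre of its underside. Two or three of the four boxes are present.
- tipbox2: Tip box like tipbox1.
- tipbox3: Tip box like tipbox1.
- tipbox4: Tip box like tipbox1.
- reagent: Bystander: purple-filled bottle with a blue cap, 76 mm across, 150 mm tall; origin under its centre. Leave alone.
- beaker: Bystander: clear cup, 68 mm across, 80 mm tall; origin under its centre. Leave alone.
- petri: Bystander: clear dish, 90 mm across, 15 mm tall; origin under its centre. Leave alone.
- wellplate: Bystander: white well plate with purple wells, 127 x 85 x 14 mm; origin under its centre. Leave alone.
- amber: Bystander: amber jar with an orange cap, 56 mm across, 90 mm tall; origin under its centre. Leave alone.
There are look-alikes about, which are no part of the job. What is shaped like the control but pink or turquoise is not meant. Leave any purple or yellow look-alike of the tipbox4 alone.

How it is judged (in metres and radians):
On the way, in this order (a step that is already met when the one before it is completed fails the run):
1. the latch is flipped open while the lid is still shut (value of joint latch above 0.9 rad and value of joint lid below 0.15 rad), for 0.2 s.
2. the lid stands open (value of joint lid above 1.45 rad), for 0.3 s.
3. every tip box is inside the chamber, at rest and let go, with the lid open (x of tipbox1 in the frame of chamber between -0.065 and 0.065 m and y of tipbox1 in the frame of chamber between -0.145 and 0.145 m and z of tipbox1 in the frame of chamber between -0.01 and 0.065 m and linear speed of each of tipbox1, tipbox2, tipbox3, tipbox4 below 0.03 m/s and contact force between the fingers and tipbox1 below 0.5 N and x of tipbox2 in the frame of chamber between -0.065 and 0.065 m and y of tipbox2 in the frame of chamber between -0.145 and 0.145 m and z of tipbox2 in the frame of chamber between -0.01 and 0.065 m and contact force between the fingers and tipbox2 below 0.5 N and x of tipbox3 in the frame of chamber between -0.065 and 0.065 m and y of tipbox3 in the frame of chamber between -0.145 and 0.145 m and z of tipbox3 in the frame of chamber between -0.01 and 0.065 m and contact force between the fingers and tipbox3 below 0.5 N and x of tipbox4 in the frame of chamber between -0.065 and 0.065 m and y of tipbox4 in the frame of chamber between -0.145 and 0.145 m and z of tipbox4 in the frame of chamber between -0.01 and 0.065 m and contact force between the fingers and tipbox4 below 0.5 N and value of joint lid above 1.3 rad), for 0.2 s.
4. the lid is shut (value of joint lid below 0.05 rad), for 0.2 s.
5. the latch is closed over the shut lid (value of joint latch below 0.1 rad and value of joint lid below 0.05 rad), for 0.2 s.
6. the lever is at the blue mark (value of joint lever between 0.84 and 1.06 rad), for 0.2 s.
At the end, for the whole second after the job is handed in: Every tip box present is inside the chamber, the lid is shut (under 0.05 rad), the latch is closed (under 0.1 rad), and the lever rests within 0.11 rad of the blue mark (0.84 to 1.06 rad) (all of step 5 and all of step 6 and x of tipbox1 in the frame of chamber between -0.065 and 0.065 m and y of tipbox1 in the frame of chamber between -0.145 and 0.145 m and z of tipbox1 in the frame of chamber between -0.01 and 0.065 m and x of tipbox2 in the frame of chamber between -0.065 and 0.065 m and y of tipbox2 in the frame of chamber between -0.145 and 0.145 m and z of tipbox2 in the frame of chamber between -0.01 and 0.065 m and x of tipbox3 in the frame of chamber between -0.065 and 0.065 m and y of tipbox3 in the frame of chamber between -0.145 and 0.145 m and z of tipbox3 in the frame of chamber between -0.01 and 0.065 m and x of tipbox4 in the frame of chamber between -0.065 and 0.065 m and y of tipbox4 in the frame of chamber between -0.145 and 0.145 m and z of tipbox4 in the frame of chamber between -0.01 and 0.065 m); the robot touches nothing.
It fails at once if a bystander is knocked over or pushed more than 50 mm (distance of any of reagent, beaker, petri, wellplate, amber from where it was at the start of the episode above 0.05 m or angle between any of reagent, beaker, petri, wellplate, amber's own z axis and vertical above 0.6 rad).
It fails at once if the lever is moved well past the yellow mark while the latch is open (value of joint lever above 0.7 rad and value of joint latch above 0.4 rad).
Of tipbox1, tipbox2, tipbox3, tipbox4 only 2 to 3 are there at a start; the rules pass over those that are not, and their reading is None.
At some moment in a run one of tipbox1, tipbox2, tipbox3, tipbox4 may be knocked a few centimetres aside while the robot is not near it.
Once in a run the grip may slacken for a moment while it holds something.
It also fails if it takes over 210 s, if anything falls off the work surface, if the arm or the gripper's body presses on something with over 40 N, if the wrist force passes 120 N, or if a joint passes its speed limit or range.

## Robot

A 7-joint arm with a two-finger parallel gripper is mounted at the origin on the work surface. World frame = base frame: x ahead of the robot, y to its left, z up, the work surface at z = 0. Lengths are in m, angles in degrees, forces in N, time in s.
With the tool pointing down it reaches from about 0.35 to 0.9 m from the base axis. Payload 19.9 kg.
Tool frame: the origin (TCP) lies at the very end of the fingers, on their centre line; the grasp point (between the pads) lies 19 mm behind it; z points along the fingers, y is the line along which they close (so a half turn about z gives the same grasp; the last joint's range is limited). The gripper opens to 94 mm and grips with 3 to 60 N. Pads are 16 mm wide; open, the fingers measure 119 mm over their backs; the gripper's body (75 mm by 177 mm) begins 78 mm behind the grasp point.
Start: joints at [-77.894, 23.915, -0.59, 92.452, 0.269, 63.638, -3.037], TCP at [0.156, 0.605, 0.205] pointing down, gripper open.
Joint ranges: [-161.28, 161.28], [-22.2, 115.67], [-73.04, 71.86], [3.21, 147.25], [-68.34, 248.33], [10.77, 114.83], [-161.83, 161.83]. Speed limits (degrees/s): [108.29, 108.29, 136.94, 136.94, 172.46, 172.46, 172.46].

## Interface

Orientations are given as [roll, pitch, yaw] about the fixed x, y, z axes, in that order (R = Rz(yaw) Ry(pitch) Rx(roll)).
In Python, from cell import * gives the robot as it stands.
- The arm moves only by the tool step_arm, never from a script. Its argument "rows" is a list of rows, each an object with "delta_pos": the shift along the tool's x, y, z in mm, a list of three; "rot": the turn, a rotation vector about the tool's x, y, z in rad, a list of three. In form: [{"delta_pos": [dx, dy, dz], "rot": [wx, wy, wz]}, ...]. A call has 1 to 20 rows; each row is the pose to reach, as a shift and turn from the pose commanded when the call began, along the tool's axes at that moment; what a row does not reach only later rows make up. A row lasts 1/10 s, in which the tool goes at most 50 mm and 8.59 degrees, less where a joint would pass 70% of its speed; a pose out of reach is approached as far as the arm can. A call with a gripper value outside its range is refused whole. "gripper" is the gripper's target within -1 to 1 (fully open at 1, half-way at 0, shut at -1), set as the call begins (left out, the last holds). The fingers move at their own pace and stop on an object; "squeeze" is the grip in N (left out, the last holds). Time passes only in rows, so rows that repeat a pose let the fingers close. It gives the time, the measured TCP pose, the force, the opening and the grip force at its end, in the units of the state.
- get_obs(): the state, without advancing time (a new reading comes with each control period).
- read_camera(name): name is "scene" or "side" or "wrist"; returns the picture (400x640x3 uint8, red, green, blue); there is no depth.
- get_calibration(name): a dict with "fx", "fy", "cx", "cy" (pixels), "rvec" (rotation vector, rad) and "tvec" (3), from world to camera coordinates, as OpenCV has them. Camera axes: x right, y down, z forward; pixel columns grow to the right and rows downward; lengths in m; the calibration is good to about 2 mm. A picture is of the moment at which its call begins: read the wrist's pose just before it. get_calibration takes no time and is no camera call; for the wrist camera it gives the pose at the moment of the call.
- hand_in(): hands the job in; it is judged then, once.
The state is a dict: "time": time; "joint_positions": joint angles; "qd": joint speeds; "effort": joint torques, N m; "ee_pos": TCP position; "tcp_rot": TCP orientation; "ft_force": force on the tool from outside, world axes, zero at the start; "wrist_torque": the same for the moment, N m; "width": finger opening in m; "grasp_force": force on a finger pad.
Only numpy, scipy, OpenCV 4.12 (cv2) and the standard library are available. Lean on these libraries where they do the work, as an engineer would, in place of code of your own. Each camera call takes 0.05 s, during which the arm holds its last target. There are 200 camera calls.

## Working session

There is one attempt and no reset: what is moved stays moved. The work goes in short steps, Python scripts to look and compute and a tool call to move; the robot and the scene stay as the last step left them, time stands still between calls to the robot, and variables do not carry over. Pictures are saved under pics/ and viewed, at most 14 in all, crops included, and the job is handed in when it is done.

Besides the shell and the picture viewer there is one more tool, called after "Call:" as name(argument=value, ...), one argument or row to a line, values as JSON. step_arm: Moves the arm, as the interface text tells. Its arguments: {"type":"object","properties":{"rows":{"type":"array"},"gripper":{"type":"number"},"squeeze":{"type":"number"}},"required":["rows"]}

```bash
ls; mkdir -p pics; python3 - <<'E'
from cell import *
import cv2
o=get_obs();print(o)
for n in ["scene","side"]:
    im=read_camera(n);cv2.imwrite(f"pics/{n}0.png",im[:,:,::-1])
    print(n,get_calibration(n))
E
```

```text
pics
{'time': 0.0, 'joint_positions': array([-77.89559313,  23.94834819,  -0.58893238,  92.48515432,
         0.27045137,  63.63698828,  -3.03692661]), 'qd': array([ 0.06403673,  0.00703022,  0.06885779, -0.00922101,  0.03869865,
        0.04507254,  0.05399957]), 'effort': array([ 5.54002531e-05, -8.51274633e+01,  6.38488177e-01, -4.25972843e+01,
       -4.87552118e-02,  1.88575062e-02,  1.01882047e-04]), 'ee_pos': array([0.15623908, 0.60477464, 0.20482475]), 'tcp_rot': array([-1.79931143e+02,  6.78463835e-03,  1.65517293e+02]), 'ft_force': array([-0.04511397,  0.72528154, -0.49759203]), 'wrist_torque': array([ 0.01739209, -0.07143176, -0.00676537]), 'grasp_force': 0.0, 'width': 0.09404360485998046}
scene {'fx': 383.7713280523813, 'fy': 383.7713280523813, 'cx': 321.6453349795758, 'cy': 197.8235384064089, 'rvec': array([ 2.13462029,  0.96684618, -0.44716655]), 'tvec': array([-0.2653012 , -0.16236564,  1.562849  ])}
side {'fx': 413.9739235698219, 'fy': 413.9739235698219, 'cx': 319.0102508815382, 'cy': 198.13583428497415, 'rvec': array([ 2.31785077, -0.69733907,  0.25356949]), 'tvec': array([-0.4031618 ,  0.23173645,  1.45714741])}
```

View pics/scene0.png

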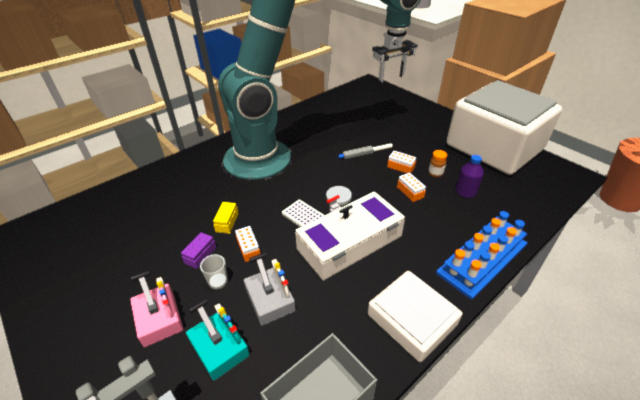

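View pics/side0.png

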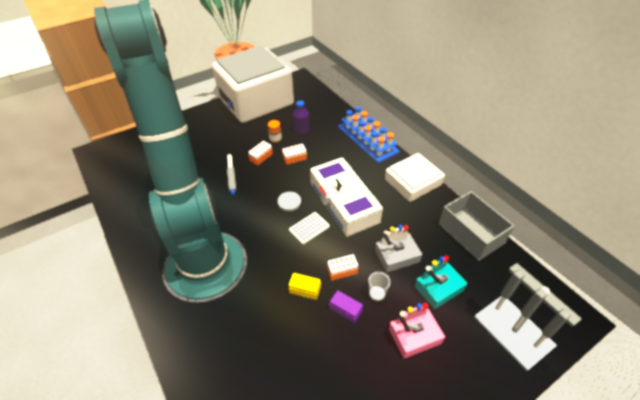

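The scene picture shows three orange boxes with whitish tops, at about (402,161), (411,186) and (248,242). The yellow box (226,217) and purple box (199,250) are look-alikes. The grey control is at (268,293), with pink (157,313) and turquoise (217,345) decoys. The chamber is at (350,232) with its latch at (333,198). I'll check the choice in a close crop of each view.

```bash
python3 - <<'E'
import cv2,numpy as np
a=cv2.imread("pics/scene0.png");b=cv2.imread("pics/side0.png")
A=cv2.resize(a[145:325,225:440],None,fx=3.3,fy=3.3,interpolation=cv2.INTER_CUBIC)
cv2.imwrite("pics/cs.png",A)
B=cv2.resize(b[135:290,240:450],None,fx=3.7,fy=3.7,interpolation=cv2.INTER_CUBIC)
cv2.imwrite("pics/cb.png",B)
E
```

```text
(no output)
```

View pics/cs.png

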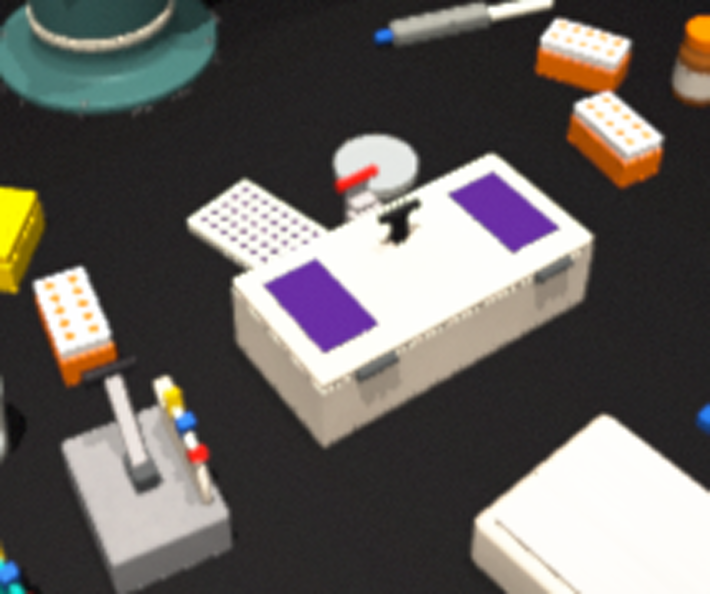

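View pics/cb.png

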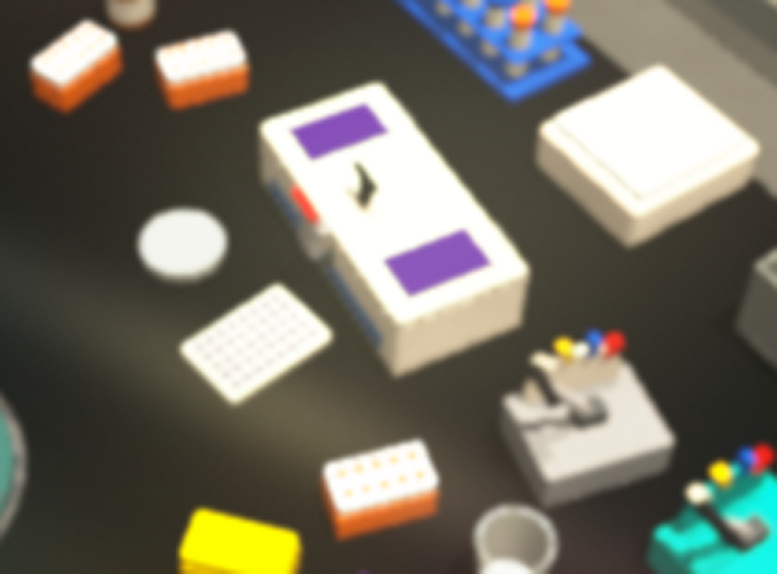

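The crops confirm three orange boxes. Seen from the robot, two stand left of the chamber and one is on the right near the grey control. The red latch bar is upright and closed, and the lever leans to white. Next I fit poses to the top-face corners in both views.

```bash
cat > h.py <<'E'
from cell import *
import cv2,numpy as np
from scipy.optimize import least_squares
def proj(n,P,C=None):
    c=C or get_calibration(n);K=np.array([[c['fx'],0,c['cx']],[0,c['fy'],c['cy']],[0,0,1]])
    return cv2.projectPoints(np.array(P,float).reshape(-1,1,3),np.array(c['rvec']),np.array(c['tvec']),K,None)[0].reshape(-1,2)
def ray(n,p,z,C=None):
    c=C or get_calibration(n);R=cv2.Rodrigues(np.array(c['rvec']))[0];o=-R.T@c['tvec']
    d=R.T@np.array([(p[0]-c['cx'])/c['fx'],(p[1]-c['cy'])/c['fy'],1]);return o+d*(z-o[2])/d[2]
def world(pose,P):
    x,y,a=pose;P=np.atleast_2d(P).astype(float);c,s=np.cos(a),np.sin(a)
    return np.c_[x+c*P[:,0]-s*P[:,1],y+s*P[:,0]+c*P[:,1],P[:,2]]
def fit(obs,dx,dy,z):
    """obs {cam: 4 corners cyclic}; best (x,y,yaw)"""
    L=np.array([[-dx,-dy,2*z],[-dx,dy,2*z],[dx,dy,2*z],[dx,-dy,2*z]])/2
    best=None
    W=[ray(n,p,z) for n in obs for p in obs[n]];c0=np.mean(W,0)
    for a0 in np.arange(-90,90,30):
        def f(v):
            r=[]
            for n,p in obs.items():
                q=proj(n,world(v,L));d=np.linalg.norm(q[:,None]-np.array(p)[None],axis=2);r.append((q-np.array(p)[d.argmin(1)]).ravel())
            return np.concatenate(r)
        s=least_squares(f,[c0[0],c0[1],np.radians(a0)],diff_step=1e-4)
        if best is None or s.cost<best.cost: best=s
    return best.x,np.sqrt(2*best.cost/len(best.fun))
E
cat > m.py <<'E'
from h import *
S=lambda l:np.array(l)/3.3+[225,145]
D=lambda l:np.array(l)/3.7+[240,135]
T={'chamber':(([(237,285),(490,155),(592,237),(322,383)],[(262,127),(380,85),(528,268),(397,345)]),.146,.306,.087),
'c':(([(35,285),(82,268),(113,345),(64,362)],[(323,468),(422,440),(437,483),(333,510)]),.095,.05,.05),
'a':(([(540,50),(562,20),(630,42),(612,72)],[(31,68),(88,22),(120,52),(62,92)]),.095,.05,.05),
'b':(([(573,120),(608,93),(662,138),(625,167)],[(157,70),(238,33),(247,66),(170,90)]),.095,.05,.05),
'control':(([(63,448),(165,405),(230,535),(118,572)],[(503,402),(548,480),(673,435),(625,365)]),.13,.1,.05)}
for k,((s,d),dx,dy,z) in T.items():
    v,e=fit({'scene':S(s),'side':D(d)},dx,dy,z);print(k,v[:2].round(4),np.degrees(v[2]).round(2),'rms',e.round(2),'px')
    for n,p in (('scene',S(s)),('side',D(d))): print('  ',n,fit({n:p},dx,dy,z)[0].round(3))
for n,p,z in [('scene',S([(402,222)]),.124),('side',D([(360,180)]),.124),('scene',S([(357,180)]),.115),('side',D([(306,205)]),.115),('scene',S([(108,369)]),.125),('side',D([(542,360)]),.125)]: print(n,ray(n,p[0],z).round(3))
E
python3 m.py
```

```text
chamber [ 0.5783 -0.0373] -6.56 rms 1.94 px
   scene [ 0.581 -0.034 -0.109]
   side [ 0.571 -0.046 -0.121]
c [ 0.3911 -0.2912] -17.1 rms 1.44 px
   scene [ 0.398 -0.292 -0.294]
   side [ 0.385 -0.293 -0.308]
a [0.4328 0.3787] 15.91 rms 1.71 px
   scene [0.44  0.378 0.275]
   side [0.423 0.37  0.28 ]
b [0.5528 0.2869] -9.47 rms 2.03 px
   scene [ 0.559  0.287 -0.181]
   side [ 0.541  0.277 -0.145]
control [ 0.5899 -0.3501] -14.1 rms 1.81 px
   scene [ 0.595 -0.351 -0.258]Traceback (most recent call last):
  File "m.py", line 11, in <module>
    for n,p in (('scene',S(s)),('side',D(d))): print('  ',n,fit({n:p},dx,dy,z)[0].round(3))
                                                            ~~~^^^^^^^^^^^^^^^
  File "h.py", line 24, in fit
    s=least_squares(f,[c0[0],c0[1],np.radians(a0)],diff_step=1e-4)
    return func(*args, **kwargs)
    result = trf(vector_fun.fun, vector_fun.jac, x0, f0, J0, lb, ub, ftol, xtol,
                 gtol, max_nfev, x_scale, loss_function, tr_solver,
                 tr_options.copy(), verbose, callback=callback_wrapped)
    return trf_no_bounds(
     
[... 845 characters left out ...]

                                    ^^^^^^^
    f = np.atleast_1d(self.fun(x, *self.args, **self.kwargs))
                      ~~~~~~~~^^^^^^^^^^^^^^^^^^^^^^^^^^^^^^
    return np.atleast_1d(self.fun(x))
                         ~~~~~~~~^^^
    return self.f(x, *self.args, **self.kwargs)
           ~~~~~~^^^^^^^^^^^^^^^^^^^^^^^^^^^^^^
  File "h.py", line 22, in f
    q=proj(n,world(v,L));d=np.linalg.norm(q[:,None]-np.array(p)[None],axis=2);r.append((q-np.array(p)[d.argmin(1)]).ravel())
  File "h.py", line 5, in proj
    c=C or get_calibration(n);K=np.array([[c['fx'],0,c['cx']],[0,c['fy'],c['cy']],[0,0,1]])
           ~~~~~~~~~~~~~~~^^^
ValueError: time passes only in moves, steps and waits
```

```bash
sed -i 's/^def proj/_gc=get_calibration\n_cc={}\ndef get_calibration(n):\n    if n=="wrist": return _gc(n)\n    if n not in _cc: _cc[n]=_gc(n)\n    return _cc[n]\ndef proj/' h.py
cat >> h.py <<'E'
from scipy.spatial.transform import Rotation as Rn
def delta(p,yaw,o=None,Rt=None):
    o=o or get_obs();R=Rn.from_euler('xyz',o['tcp_rot'],degrees=True)
    T=Rt or Rn.from_euler('xyz',[180,0,yaw],degrees=True)
    print('delta',(R.inv().apply(np.array(p)-o['ee_pos'])*1000).round(1).tolist(),'rot',(R.inv()*T).as_rotvec().round(4).tolist())
E
python3 m.py; python3 - <<'E'
from h import *
o=get_obs()
print(proj('scene',o['ee_pos']),proj('side',o['ee_pos']),proj('scene',[0,0,0]),proj('side',[0,0,0]))
delta([.50,-.03,.40],173.5)
E
```

```text
chamber [ 0.5783 -0.0373] -6.56 rms 1.94 px
   scene [ 0.581 -0.034 -0.109]
   side [ 0.571 -0.046 -0.121]
c [ 0.3911 -0.2912] -17.1 rms 1.44 px
   scene [ 0.398 -0.292 -0.294]
   side [ 0.385 -0.293 -0.308]
a [0.4328 0.3787] 15.91 rms 1.71 px
   scene [0.44  0.378 0.275]
   side [0.423 0.37  0.28 ]
b [0.5528 0.2869] -9.47 rms 2.03 px
   scene [ 0.559  0.287 -0.181]
   side [ 0.541  0.277 -0.145]
control [ 0.5899 -0.3501] -14.1 rms 1.81 px
   scene [ 0.595 -0.351 -0.258]
   side [ 0.583 -0.351 -0.225]
scene [ 0.564 -0.038  0.124]
side [ 0.542 -0.035  0.124]
scene [ 0.488 -0.023  0.115]
side [ 0.483 -0.026  0.115]
scene [ 0.531 -0.332  0.125]
side [ 0.548 -0.313  0.125]
[[390.28558489  78.71386238]] [[171.77036616 114.95175311]] [[256.49829069 157.95322596]] [[204.4724407  263.97189607]]
delta [-491.6, -528.9, -194.5] rot [-0.001, 0.0, -0.1394]
```

Call:
step_arm(
  rows=[
    {"delta_pos": [0, 0, -100], "rot": [0, 0, 0]},
    {"delta_pos": [0, 0, -195], "rot": [0, 0, 0]},
    {"delta_pos": [0, 0, -195], "rot": [0, 0, 0]},
    {"delta_pos": [0, 0, -195], "rot": [0, 0, 0]},
    {"delta_pos": [-491.6, -528.9, -195], "rot": [0, 0, -0.139]},
    {"delta_pos": [-491.6, -528.9, -195], "rot": [0, 0, -0.139]},
    {"delta_pos": [-491.6, -528.9, -195], "rot": [0, 0, -0.139]},
    {"delta_pos": [-491.6, -528.9, -195], "rot": [0, 0, -0.139]},
    {"delta_pos": [-491.6, -528.9, -195], "rot": [0, 0, -0.139]},
    {"delta_pos": [-491.6, -528.9, -195], "rot": [0, 0, -0.139]},
    {"delta_pos": [-491.6, -528.9, -195], "rot": [0, 0, -0.139]},
    {"delta_pos": [-491.6, -528.9, -195], "rot": [0, 0, -0.139]},
    {"delta_pos": [-491.6, -528.9, -195], "rot": [0, 0, -0.139]},
    {"delta_pos": [-491.6, -528.9, -195], "rot": [0, 0, -0.139]},
    {"delta_pos": [-491.6, -528.9, -195], "rot": [0, 0, -0.139]},
    {"delta_pos": [-491.6, -528.9, -195], "rot": [0, 0, -0.139]},
    {"delta_pos": [-491.6, -528.9, -195], "rot": [0, 0, -0.139]},
    {"delta_pos": [-491.6, -528.9, -195], "rot": [0, 0, -0.139]},
    {"delta_pos": [-491.6, -528.9, -195], "rot": [0, 0, -0.139]},
    {"delta_pos": [-491.6, -528.9, -195], "rot": [0, 0, -0.139]},
  ],
)

```text
time: 2.1
ee_pos: [0.5005, -0.033, 0.4001]
tcp_rot: [-179.9, -0.0, 173.2]
ft_force: [0.2, 0.6, -0.8]
width: 0.0942
grasp_force: 0.0
```

```bash
python3 - <<'E'
from h import *
o=get_obs();print(o['ee_pos'],o['tcp_rot'],o['joint_positions'])
c=get_calibration('wrist');im=read_camera('wrist')
np.save('w1.npy',c,allow_pickle=True);print(c)
cv2.imwrite("pics/w1.png",im[:,:,::-1])
E
```

```text
[ 0.50054161 -0.03299636  0.40012002] [-1.79913096e+02 -2.29211536e-02  1.73212879e+02] [-36.67479619   3.87089123  39.5003812   93.94097717  -2.39333033
  83.10527746  86.26296514]
{'fx': 305.9288677922709, 'fy': 305.9288677922709, 'cx': 318.7061188941411, 'cy': 197.78356157692207, 'rvec': array([-2.20571124, -1.95950524, -0.23795116]), 'tvec': array([-0.02596935, -0.55805417,  0.45820121])}
```

View pics/w1.png

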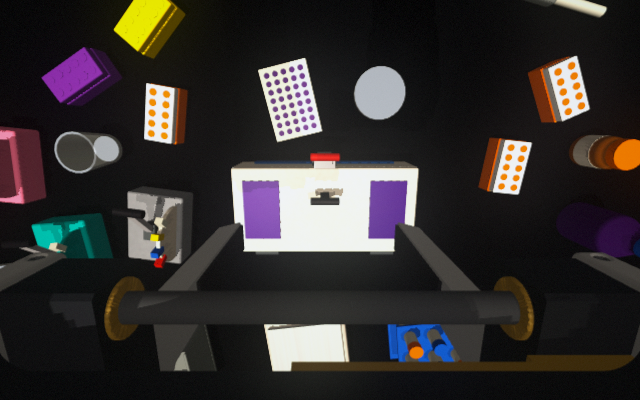

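The wrist view shows everything. Box c is at (163,113), b at (507,166) and a at (560,90). The latch bar is at (325,157), the lid bar at (324,200) and the grey lever bar at (130,213). I'll segment the tops automatically.

```bash
cat > seg.py <<'E'
from h import *
def top(im,seed,hw=(45,50),thr=150,mode='white'):
    """corners of a whitish patch around the seed (orange/purple spots filled by the hull)"""
    x,y=seed;X0,Y0=max(0,x-hw[0]),max(0,y-hw[1]);s=im[Y0:y+hw[1],X0:x+hw[0]].astype(int)
    m=((s.min(2)>thr)).astype(np.uint8)
    m=cv2.morphologyEx(m,cv2.MORPH_CLOSE,np.ones((5,5)))
    n,l,st,_=cv2.connectedComponentsWithStats(m);
    i=1+st[1:,4].argmax();p=np.argwhere(l==i)[:,::-1]+[X0,Y0]
    r=cv2.minAreaRect(p.astype(np.float32));return cv2.boxPoints(r),r
E
python3 - <<'E'
from seg import *
im=cv2.imread('pics/w1.png')[:,:,::-1];c=np.load('w1.npy',allow_pickle=True).item()
_cc['wrist']=c
import h; h.get_calibration=lambda n:c if n=='wrist' else _cc[n]
for k,s,hw,d in [('c',(158,113),(30,40),(.095,.05,.05)),('b',(511,165),(30,40),(.095,.05,.05)),('a',(570,88),(30,40),(.095,.05,.05)),('chamber',(324,210),(110,55),(.146,.306,.087))]:
    p,r=top(im,s,hw);v,e=fit({'wrist':p},*d);print(k,r,v[:2].round(4),np.degrees(v[2]).round(1),e.round(2))
    w=np.array([ray('wrist',q,d[2]) for q in p]);print('  sides',np.linalg.norm(w[1]-w[0]).round(4),np.linalg.norm(w[2]-w[1]).round(4))
m=(im[:,:,0].astype(int)-im[:,:,1]>100)&(im[:,:,2]<80);ys,xs=np.nonzero(m[145:170,300:350])
u=(xs.mean()+300,ys.mean()+145);print('latch',u,np.ptp(xs),ray('wrist',u,.115))
print('lidbar',ray('wrist',(324.5,201),.124)); print('lever',ray('wrist',(128,212),.125))
for q in [(130,188),(192,193),(185,264),(126,258)]: print('ctl',ray('wrist',q,.05))
E
```

```text
Traceback (most recent call last):
NameError: name '_cc' is not defined
```

```bash
cat > meas.py <<'E'
import h,sys
from seg import *
def load(k):
    c=np.load(k+'.npy',allow_pickle=True).item();g=h.get_calibration
    h.get_calibration=lambda n:c if n=='wrist' else g(n)
    return cv2.imread(f'pics/{k}.png')[:,:,::-1]
def box(im,k,s,hw=(30,40),d=(.095,.05,.05)):
    p,r=top(im,s,hw);v,e=fit({'wrist':p},*d);print(k,np.round(r[0],1),v[:2].round(4),np.degrees(v[2]).round(1),'rms',e.round(2))
    w=np.array([ray('wrist',q,d[2]) for q in p]);print('  sides',np.linalg.norm(w[1]-w[0]).round(4),np.linalg.norm(w[2]-w[1]).round(4));return v
def red(im,x0,x1,y0,y1,z):
    s=im[y0:y1,x0:x1].astype(int);m=(s[:,:,0]-s[:,:,1]>100)&(s[:,:,2]<80);ys,xs=np.nonzero(m)
    u=(xs.mean()+x0,ys.mean()+y0);print('red',np.round(u,1),np.ptp(xs),np.ptp(ys),ray('wrist',u,z).round(4))
E
python3 - <<'E'
from meas import *
im=load('w1')
for k,s,hw,d in [('c',(158,113),(30,40),(.095,.05,.05)),('b',(511,165),(30,40),(.095,.05,.05)),('a',(570,88),(30,40),(.095,.05,.05)),('chamber',(324,210),(110,55),(.146,.306,.087))]: box(im,k,s,hw,d)
red(im,300,350,145,170,.115)
print('lidbar',ray('wrist',(324.5,201),.124)); print('lever',ray('wrist',(128,212),.125))
for q in [(130,188),(192,193),(185,264),(126,258)]: print('ctl',ray('wrist',q,.05))
E
```

```text
c [158.6 113. ] [ 0.3867 -0.2886] -15.5 rms 1.47
  sides 0.0959 0.0458
b [511.6 166.5] [0.5465 0.2984] -14.3 rms 1.47
  sides 0.0957 0.0461
a [568.7  87.9] [0.4271 0.3872] 16.4 rms 2.01
  sides 0.047 0.0977
chamber [324. 206.] [ 0.5696 -0.0326] -6.7 rms 3.11
  sides 0.2991 0.1562
red [324.4 157. ] 29 7 [ 0.4836 -0.0225  0.115 ]
lidbar [ 0.54957275 -0.03004564  0.124     ]
lever [ 0.53100077 -0.33381007  0.125     ]
ctl [ 0.50469647 -0.36960276  0.05      ]
ctl [ 0.52650049 -0.2627135   0.05      ]
ctl [ 0.65950683 -0.3055146   0.05      ]
ctl [ 0.63452234 -0.4125597   0.05      ]
```

```bash
python3 - <<'E'
from h import *
delta([.4836,-.0225,.20],173.3)
delta([.4836,-.0225,.099],173.3)
E
```

```text
delta [17.2, 6.8, 200.1] rot [-0.0009, -0.0008, 0.0005]
delta [17.1, 6.9, 301.1] rot [-0.0009, -0.0008, 0.0005]
```

Call:
step_arm(
  gripper=1,
  rows=[
    {"delta_pos": [17, 7, 50], "rot": [0, 0, 0]},
    {"delta_pos": [17, 7, 100], "rot": [0, 0, 0]},
    {"delta_pos": [17, 7, 150], "rot": [0, 0, 0]},
    {"delta_pos": [17, 7, 200], "rot": [0, 0, 0]},
    {"delta_pos": [17, 7, 225], "rot": [0, 0, 0]},
    {"delta_pos": [17, 7, 250], "rot": [0, 0, 0]},
    {"delta_pos": [17, 7, 275], "rot": [0, 0, 0]},
    {"delta_pos": [17, 7, 301], "rot": [0, 0, 0]},
    {"delta_pos": [17, 7, 301], "rot": [0, 0, 0]},
    {"delta_pos": [17, 7, 301], "rot": [0, 0, 0]},
  ],
)

```text
time: 3.15
ee_pos: [0.4837, -0.0205, 0.1]
tcp_rot: [-180.0, -0.0, 173.5]
ft_force: [0.0, 0.3, 0.3]
width: 0.0939
grasp_force: 0.0
```

Call:
step_arm(
  gripper=-1,
  squeeze=10,
  rows=[
    {"delta_pos": [0, 0, 0], "rot": [0, 0, 0]},
    {"delta_pos": [0, 0, 0], "rot": [0, 0, 0]},
    {"delta_pos": [0, 0, 0], "rot": [0, 0, 0]},
    {"delta_pos": [0, 0, 0], "rot": [0, 0, 0]},
    {"delta_pos": [0, 0, 0], "rot": [0, 0, 0]},
    {"delta_pos": [0, 0, 0], "rot": [0, 0, 0]},
    {"delta_pos": [0, 0, 0], "rot": [0, 0, 0]},
    {"delta_pos": [0, 0, 0], "rot": [0, 0, 0]},
    {"delta_pos": [0, 0, 0], "rot": [0, 0, 0]},
    {"delta_pos": [0, 0, 0], "rot": [0, 0, 0]},
  ],
)

```text
time: 4.15
ee_pos: [0.4838, -0.0224, 0.0996]
tcp_rot: [-179.9, 0.0, 173.4]
ft_force: [-1.8, -9.0, 3.6]
width: 0.0436
grasp_force: 10.0
```

Call:
step_arm(
  rows=[
    {"delta_pos": [8.6, 1.5, 2.2], "rot": [0, 0, 0]},
    {"delta_pos": [16.8, 1.5, 5.6], "rot": [0, 0, 0]},
    {"delta_pos": [24.5, 1.5, 10], "rot": [0, 0, 0]},
    {"delta_pos": [31.6, 1.5, 15.2], "rot": [0, 0, 0]},
    {"delta_pos": [38, 1.5, 21.4], "rot": [0, 0, 0]},
    {"delta_pos": [43.8, 1.5, 28.2], "rot": [0, 0, 0]},
    {"delta_pos": [48.4, 1.5, 35.7], "rot": [0, 0, 0]},
    {"delta_pos": [52.2, 1.5, 43.7], "rot": [0, 0, 0]},
    {"delta_pos": [54.8, 1.5, 51.8], "rot": [0, 0, 0]},
    {"delta_pos": [54.8, 1.5, 51.8], "rot": [0, 0, 0]},
    {"delta_pos": [54.8, 1.5, 51.8], "rot": [0, 0, 0]},
  ],
)

```text
time: 5.25
ee_pos: [0.4286, -0.0156, 0.0472]
tcp_rot: [-179.8, -0.1, 173.4]
ft_force: [-3.1, -16.7, -2.3]
width: 0.0437
grasp_force: 10.0
```

Call:
step_arm(
  gripper=1,
  rows=[
    {"delta_pos": [0, 0, 0], "rot": [0, 0, 0]},
    {"delta_pos": [0, 0, 0], "rot": [0, 0, 0]},
    {"delta_pos": [0, 0, 0], "rot": [0, 0, 0]},
    {"delta_pos": [0, 0, 0], "rot": [0, 0, 0]},
    {"delta_pos": [0, 0, 0], "rot": [0, 0, 0]},
    {"delta_pos": [0, 0, -40], "rot": [0, 0, 0]},
    {"delta_pos": [0, 0, -80], "rot": [0, 0, 0]},
    {"delta_pos": [0, 0, -120], "rot": [0, 0, 0]},
    {"delta_pos": [0, 0, -150], "rot": [0, 0, 0]},
    {"delta_pos": [0, 0, -150], "rot": [0, 0, 0]},
  ],
)

```text
time: 6.25
ee_pos: [0.4314, -0.013, 0.201]
tcp_rot: [179.8, 0.3, 173.5]
ft_force: [0.4, 0.6, 1.1]
width: 0.0945
grasp_force: 0.0
```

```bash
python3 - <<'E'
from h import *
o=get_obs();print(o['ee_pos'],o['tcp_rot'])
c=get_calibration('wrist');im=read_camera('wrist')
np.save('w2.npy',c,allow_pickle=True)
cv2.imwrite("pics/w2.png",im[:,:,::-1])
delta([.5496,-.0300,.20],173.4)
delta([.5496,-.0300,.109],173.4)
E
python3 - <<'E'
from meas import *
im=load('w2');red(im,250,400,100,300,.061)
E
```

```text
[ 0.43138564 -0.01300876  0.2010271 ] [179.83742599   0.29629935 173.4978608 ]
delta [-120.3, -3.6, -0.6] rot [0.0021, 0.003, 0.0021]
delta [-120.0, -3.8, 90.4] rot [0.0021, 0.003, 0.0021]
red [315.3 185.6] 40 9 [ 0.4281 -0.0158  0.061 ]
```

View pics/w2.png

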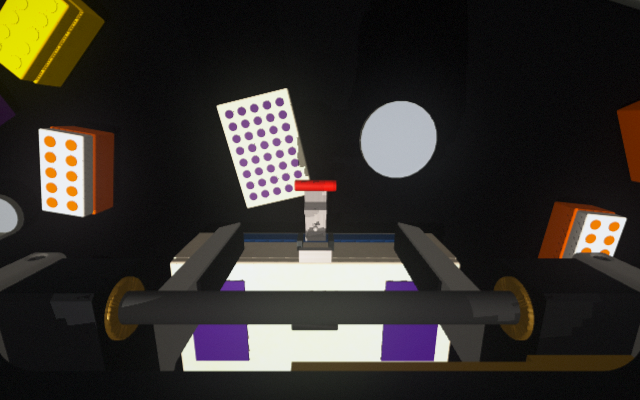

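Call:
step_arm(
  gripper=1,
  rows=[
    {"delta_pos": [-50, -3.5, 0], "rot": [0, 0, 0]},
    {"delta_pos": [-100, -3.5, 0], "rot": [0, 0, 0]},
    {"delta_pos": [-120, -3.5, 0], "rot": [0.002, 0.003, 0.002]},
    {"delta_pos": [-120, -3.5, 0], "rot": [0.002, 0.003, 0.002]},
    {"delta_pos": [-120, -3.5, 30], "rot": [0.002, 0.003, 0.002]},
    {"delta_pos": [-120, -3.5, 60], "rot": [0.002, 0.003, 0.002]},
    {"delta_pos": [-120, -3.5, 80], "rot": [0.002, 0.003, 0.002]},
    {"delta_pos": [-120, -3.5, 90], "rot": [0.002, 0.003, 0.002]},
    {"delta_pos": [-120, -3.5, 90], "rot": [0.002, 0.003, 0.002]},
    {"delta_pos": [-120, -3.5, 90], "rot": [0.002, 0.003, 0.002]},
  ],
)

```text
time: 7.3
ee_pos: [0.5485, -0.0306, 0.1083]
tcp_rot: [-179.9, -0.1, 173.4]
ft_force: [-0.1, -0.1, 1.0]
width: 0.094
grasp_force: 0.0
```

Call:
step_arm(
  gripper=-1,
  squeeze=20,
  rows=[
    {"delta_pos": [0, 0, 0], "rot": [0, 0, 0]},
    {"delta_pos": [0, 0, 0], "rot": [0, 0, 0]},
    {"delta_pos": [0, 0, 0], "rot": [0, 0, 0]},
    {"delta_pos": [0, 0, 0], "rot": [0, 0, 0]},
    {"delta_pos": [0, 0, 0], "rot": [0, 0, 0]},
    {"delta_pos": [0, 0, 0], "rot": [0, 0, 0]},
    {"delta_pos": [0, 0, 0], "rot": [0, 0, 0]},
    {"delta_pos": [0, 0, 0], "rot": [0, 0, 0]},
    {"delta_pos": [0, 0, 0], "rot": [0, 0, 0]},
  ],
)

```text
time: 8.2
ee_pos: [0.5485, -0.0304, 0.1077]
tcp_rot: [-179.9, -0.2, 173.4]
ft_force: [-0.1, 0.7, 0.6]
width: 0.0437
grasp_force: 2.0
```

```bash
python3 - <<'E'
from h import *
for t in np.linspace(.1,1.7,17):
    print(t.round(2),(-100*np.cos(t)+49*np.sin(t)+100).round(1),(100*np.sin(t)+49*np.cos(t)-49).round(1))
o=get_obs();print(o['ee_pos'],o['tcp_rot'],o['width'],o['ft_force'])
E
```

```text
0.1 5.4 9.7
0.2 11.7 18.9
0.3 18.9 27.4
0.4 27.0 35.1
0.5 35.7 41.9
0.6 45.1 47.9
0.7 55.1 52.9
0.8 65.5 56.9
0.9 76.2 59.8
1.0 87.2 61.6
1.1 98.3 62.3
1.2 109.4 62.0
1.3 120.5 60.5
1.4 131.3 57.9
1.5 141.8 54.2
1.6 151.9 49.5
1.7 161.5 43.9
[ 0.54845939 -0.03044654  0.10769209] [-1.79880458e+02 -1.71947862e-01  1.73363412e+02] 0.043689843787589805 [-0.12796157  0.70529222  0.59461626]
```

Call:
step_arm(
  rows=[
    {"delta_pos": [0, 0, 0], "rot": [0, 0, 0]},
    {"delta_pos": [0, 0, 0], "rot": [0, 0, 0]},
    {"delta_pos": [0, 0, 0], "rot": [0, 0, 0]},
    {"delta_pos": [0, 0, 0], "rot": [0, 0, 0]},
  ],
)

```text
time: 8.6
ee_pos: [0.5485, -0.0304, 0.1077]
tcp_rot: [-179.9, -0.2, 173.4]
ft_force: [-0.4, -0.5, -0.0]
width: 0.0438
grasp_force: 20.0
```

Call:
step_arm(
  rows=[
    {"delta_pos": [-5.4, 0, -9.7], "rot": [0, 0, 0]},
    {"delta_pos": [-11.7, 0, -18.9], "rot": [0, 0, 0]},
    {"delta_pos": [-18.9, 0, -27.4], "rot": [0, 0, 0]},
    {"delta_pos": [-27, 0, -35.1], "rot": [0, 0, 0]},
    {"delta_pos": [-35.7, 0, -41.9], "rot": [0, 0, 0]},
    {"delta_pos": [-45.1, 0, -47.9], "rot": [0, 0, 0]},
    {"delta_pos": [-55.1, 0, -52.9], "rot": [0, 0, 0]},
    {"delta_pos": [-65.5, 0, -56.9], "rot": [0, 0, 0]},
    {"delta_pos": [-76.2, 0, -59.8], "rot": [0, 0, 0]},
    {"delta_pos": [-87.2, 0, -61.6], "rot": [0, 0, 0]},
    {"delta_pos": [-98.3, 0, -62.3], "rot": [0, 0, 0]},
    {"delta_pos": [-109.4, 0, -62], "rot": [0, 0, 0]},
    {"delta_pos": [-120.5, 0, -60.5], "rot": [0, 0, 0]},
    {"delta_pos": [-131.3, 0, -57.9], "rot": [0, 0, 0]},
    {"delta_pos": [-141.8, 0, -54.2], "rot": [0, 0, 0]},
    {"delta_pos": [-151.9, 0, -49.5], "rot": [0, 0, 0]},
    {"delta_pos": [-160, 0, -45], "rot": [0, 0, 0]},
    {"delta_pos": [-160, 0, -45], "rot": [0, 0, 0]},
    {"delta_pos": [-160, 0, -45], "rot": [0, 0, 0]},
  ],
)

```text
time: 10.5
ee_pos: [0.7096, -0.0495, 0.1535]
tcp_rot: [-179.9, 0.0, 173.4]
ft_force: [2.5, -1.9, 5.2]
width: 0.0435
grasp_force: 20.0
```

Call:
step_arm(
  gripper=1,
  rows=[
    {"delta_pos": [0, 0, 0], "rot": [0, 0, 0]},
    {"delta_pos": [0, 0, 0], "rot": [0, 0, 0]},
    {"delta_pos": [0, 0, 0], "rot": [0, 0, 0]},
    {"delta_pos": [0, 0, 0], "rot": [0, 0, 0]},
    {"delta_pos": [0, 0, 0], "rot": [0, 0, 0]},
    {"delta_pos": [0, 0, -40], "rot": [0, 0, 0]},
    {"delta_pos": [0, 0, -80], "rot": [0, 0, 0]},
    {"delta_pos": [0, 0, -120], "rot": [0, 0, 0]},
    {"delta_pos": [0, 0, -160], "rot": [0, 0, 0]},
    {"delta_pos": [0, 0, -200], "rot": [0, 0, 0]},
    {"delta_pos": [30, 0, -240], "rot": [0, 0, 0]},
    {"delta_pos": [80, 0, -240], "rot": [0, 0, 0]},
    {"delta_pos": [130, 0, -240], "rot": [0, 0, 0]},
    {"delta_pos": [180, 0, -240], "rot": [0, 0, 0]},
    {"delta_pos": [210, 0, -240], "rot": [0, 0, 0]},
    {"delta_pos": [210, 0, -240], "rot": [0, 0, 0]},
    {"delta_pos": [210, 0, -240], "rot": [0, 0, 0]},
  ],
)

```text
time: 12.2
ee_pos: [0.4997, -0.0238, 0.3935]
tcp_rot: [-180.0, -0.1, 173.4]
ft_force: [0.7, -0.3, -0.3]
width: 0.0939
grasp_force: 0.0
```

```bash
cat > snap.py <<'E'
from h import *
import sys
c=get_calibration('wrist');im=read_camera('wrist')
np.save(sys.argv[1]+'.npy',c,allow_pickle=True);cv2.imwrite(f"pics/{sys.argv[1]}.png",im[:,:,::-1])
o=get_obs();print(o['ee_pos'].round(4),o['tcp_rot'].round(2),o['time'])
E
python3 snap.py w3
```

```text
[ 0.5001 -0.024   0.3931] [-1.7991e+02 -1.4000e-01  1.7339e+02] 12.25
```

View pics/w3.png

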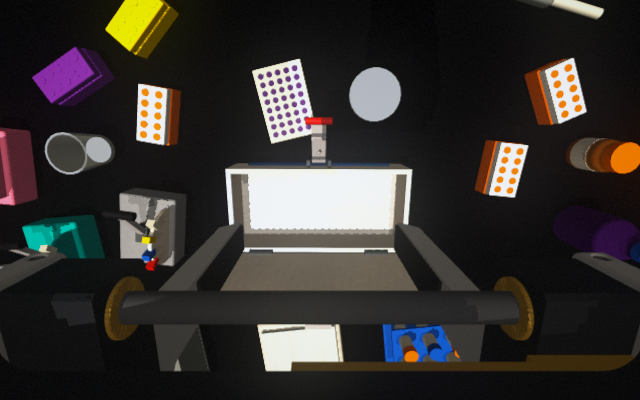

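The lid stands open, leaning back at (318,270), and the boxes are where they were. I re-measure all three before grasping.

```bash
python3 - <<'E'
from meas import *
im=load('w3')
box(im,'c',(151,113));box(im,'b',(509,168));box(im,'a',(564,90))
C=(.5767,-.0333,np.radians(-6.7))
for y in (-.09,0,.09): print(y,world(C,[0,y,0]).round(4))
delta([.387,-.2885,.20],164.4)
delta([.387,-.2885,.022],164.4)
E
```

```text
c [150.9 113.9] [ 0.387  -0.2889] -15.1 rms 1.51
  sides 0.0954 0.0459
b [507.9 169.5] [0.5471 0.2981] -14.2 rms 1.42
  sides 0.0955 0.0465
a [565.3  90.2] [0.4272 0.3865] 15.7 rms 2.07
  sides 0.0462 0.0976
-0.09 [[ 0.5662 -0.1227  0.    ]]
0 [[ 0.5767 -0.0333  0.    ]]
0.09 [[0.5872 0.0561 0.    ]]
delta [81.5, -275.5, 193.7] rot [-0.0018, -0.0023, 0.1569]
delta [81.0, -275.2, 371.7] rot [-0.0018, -0.0023, 0.1569]
```

```bash
python3 - <<'E'
from meas import *
im=load('w3')
print(ray('wrist',(98,150),0),ray('wrist',(72,152),.08))
delta([.387,-.2885,.20],164.7)
delta([.387,-.2885,.014],164.7)
E
```

```text
[ 0.43351016 -0.42809075  0.        ] [ 0.4315171  -0.41264096  0.08      ]
delta [81.5, -275.5, 193.7] rot [-0.0018, -0.0023, 0.1516]
delta [81.0, -275.1, 379.7] rot [-0.0018, -0.0023, 0.1516]
```

Call:
step_arm(
  gripper=0.6,
  rows=[
    {"delta_pos": [81, -275, 30], "rot": [-0.002, -0.002, 0.152]},
    {"delta_pos": [81, -275, 60], "rot": [-0.002, -0.002, 0.152]},
    {"delta_pos": [81, -275, 100], "rot": [-0.002, -0.002, 0.152]},
    {"delta_pos": [81, -275, 140], "rot": [-0.002, -0.002, 0.152]},
    {"delta_pos": [81, -275, 190], "rot": [-0.002, -0.002, 0.152]},
    {"delta_pos": [81, -275, 190], "rot": [-0.002, -0.002, 0.152]},
    {"delta_pos": [81, -275, 190], "rot": [-0.002, -0.002, 0.152]},
    {"delta_pos": [81, -275, 220], "rot": [-0.002, -0.002, 0.152]},
    {"delta_pos": [81, -275, 260], "rot": [-0.002, -0.002, 0.152]},
    {"delta_pos": [81, -275, 300], "rot": [-0.002, -0.002, 0.152]},
    {"delta_pos": [81, -275, 330], "rot": [-0.002, -0.002, 0.152]},
    {"delta_pos": [81, -275, 360], "rot": [-0.002, -0.002, 0.152]},
    {"delta_pos": [81, -275, 379], "rot": [-0.002, -0.002, 0.152]},
    {"delta_pos": [81, -275, 379], "rot": [-0.002, -0.002, 0.152]},
    {"delta_pos": [81, -275, 379], "rot": [-0.002, -0.002, 0.152]},
  ],
)

```text
time: 13.75
ee_pos: [0.3861, -0.2896, 0.0146]
tcp_rot: [-179.9, -0.1, 164.6]
ft_force: [0.1, -0.5, 0.2]
width: 0.0751
grasp_force: 0.0
```

Call:
step_arm(
  gripper=-1,
  squeeze=25,
  rows=[
    {"delta_pos": [0, 0, 0], "rot": [0, 0, 0]},
    {"delta_pos": [0, 0, 0], "rot": [0, 0, 0]},
    {"delta_pos": [0, 0, 0], "rot": [0, 0, 0]},
    {"delta_pos": [0, 0, 0], "rot": [0, 0, 0]},
    {"delta_pos": [0, 0, 0], "rot": [0, 0, 0]},
    {"delta_pos": [0, 0, 0], "rot": [0, 0, 0]},
    {"delta_pos": [0, 0, 0], "rot": [0, 0, 0]},
    {"delta_pos": [0, 0, 0], "rot": [0, 0, 0]},
    {"delta_pos": [0, 0, 0], "rot": [0, 0, 0]},
  ],
)

```text
time: 14.65
ee_pos: [0.3867, -0.2887, 0.0152]
tcp_rot: [-180.0, 0.0, 164.7]
ft_force: [-0.3, 2.0, 8.4]
width: 0.0499
grasp_force: 24.9
```

```bash
python3 - <<'E'
from h import *
o=get_obs();print(o['ee_pos'].round(4),o['tcp_rot'].round(2),o['width'],o['grasp_force'])
z=o['ee_pos'][2]
delta([.387,-.2885,.22],164.7)
delta([.5662,-.1227,.22],173.3)
delta([.5662,-.1227,.008+z+.002],173.3)
E
```

```text
[ 0.3867 -0.2887  0.0152] [-1.7999e+02  1.0000e-02  1.6466e+02] 0.049940160621603835 24.91197556257248
delta [-0.3, 0.2, -204.8] rot [-0.0002, 0.0002, -0.0006]
delta [-129.2, 207.5, -204.8] rot [-0.0002, 0.0002, -0.1507]
delta [-129.2, 207.6, -10.0] rot [-0.0002, 0.0002, -0.1507]
```

Call:
step_arm(
  rows=[
    {"delta_pos": [0, 0, -30], "rot": [0, 0, 0]},
    {"delta_pos": [0, 0, -70], "rot": [0, 0, 0]},
    {"delta_pos": [0, 0, -110], "rot": [0, 0, 0]},
    {"delta_pos": [0, 0, -150], "rot": [0, 0, 0]},
    {"delta_pos": [0, 0, -190], "rot": [0, 0, 0]},
    {"delta_pos": [-25, 40, -205], "rot": [0, 0, -0.03]},
    {"delta_pos": [-50, 80, -205], "rot": [0, 0, -0.06]},
    {"delta_pos": [-75, 120, -205], "rot": [0, 0, -0.09]},
    {"delta_pos": [-100, 160, -205], "rot": [0, 0, -0.12]},
    {"delta_pos": [-115, 185, -205], "rot": [0, 0, -0.15]},
    {"delta_pos": [-129, 207.5, -205], "rot": [0, 0, -0.15]},
    {"delta_pos": [-129, 207.5, -205], "rot": [0, 0, -0.15]},
    {"delta_pos": [-129, 207.5, -205], "rot": [0, 0, -0.15]},
  ],
)

```text
time: 15.95
ee_pos: [0.5655, -0.1226, 0.2193]
tcp_rot: [-180.0, -0.1, 173.3]
ft_force: [-0.3, -0.4, -0.8]
width: 0.05
grasp_force: 24.9
```

Call:
step_arm(
  rows=[
    {"delta_pos": [0, 0, 30], "rot": [0, 0, 0]},
    {"delta_pos": [0, 0, 60], "rot": [0, 0, 0]},
    {"delta_pos": [0, 0, 90], "rot": [0, 0, 0]},
    {"delta_pos": [0, 0, 120], "rot": [0, 0, 0]},
    {"delta_pos": [0, 0, 150], "rot": [0, 0, 0]},
    {"delta_pos": [0, 0, 170], "rot": [0, 0, 0]},
    {"delta_pos": [0, 0, 180], "rot": [0, 0, 0]},
    {"delta_pos": [0, 0, 188], "rot": [0, 0, 0]},
    {"delta_pos": [0, 0, 194], "rot": [0, 0, 0]},
    {"delta_pos": [0, 0, 194], "rot": [0, 0, 0]},
  ],
)

```text
time: 16.95
ee_pos: [0.5656, -0.1228, 0.0255]
tcp_rot: [-180.0, -0.0, 173.2]
ft_force: [-0.2, 0.5, -2.0]
width: 0.05
grasp_force: 24.9
```

Call:
step_arm(
  gripper=0.45,
  rows=[
    {"delta_pos": [0, 0, 0], "rot": [0, 0, 0]},
    {"delta_pos": [0, 0, 0], "rot": [0, 0, 0]},
    {"delta_pos": [0, 0, 0], "rot": [0, 0, 0]},
    {"delta_pos": [0, 0, 0], "rot": [0, 0, 0]},
    {"delta_pos": [0, 0, -30], "rot": [0, 0, 0]},
    {"delta_pos": [0, 0, -60], "rot": [0, 0, 0]},
    {"delta_pos": [0, 0, -100], "rot": [0, 0, 0]},
    {"delta_pos": [0, 0, -140], "rot": [0, 0, 0]},
    {"delta_pos": [0, 0, -180], "rot": [0, 0, 0]},
    {"delta_pos": [0, 0, -230], "rot": [0, 0, 0]},
    {"delta_pos": [10, 50, -280], "rot": [0, 0, 0]},
    {"delta_pos": [20, 100, -300], "rot": [0, 0, 0]},
    {"delta_pos": [50, 150, -300], "rot": [0, 0, 0]},
    {"delta_pos": [100, 200, -300], "rot": [0, 0, 0]},
    {"delta_pos": [110, 240, -300], "rot": [0, 0, 0]},
    {"delta_pos": [110, 290, -300], "rot": [0, 0, 0]},
    {"delta_pos": [110, 290, -300], "rot": [0, 0, 0]},
    {"delta_pos": [110, 290, -300], "rot": [0, 0, 0]},
  ],
)

```text
time: 18.75
ee_pos: [0.4894, 0.1834, 0.3252]
tcp_rot: [180.0, -0.1, 173.7]
ft_force: [-0.7, -0.3, -0.2]
width: 0.0681
grasp_force: 0.0
```

```bash
python3 snap.py w4
```

```text
[0.4901 0.1803 0.3253] [-1.7997e+02 -6.0000e-02  1.7347e+02] 18.8
```

View pics/w4.png

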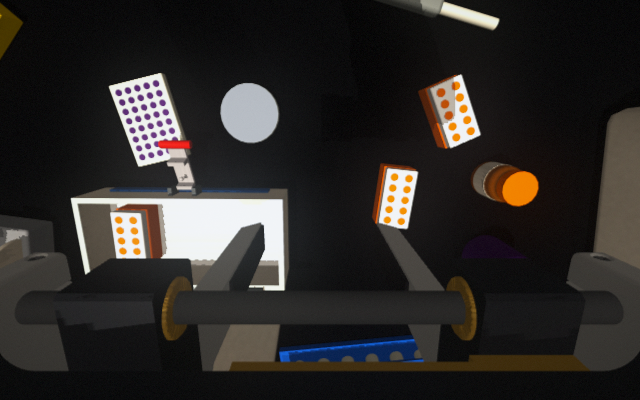

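Box c sits in the chamber at (133,232). Boxes b (398,197) and a (458,110) have not moved, and the amber jar is at (515,187).

```bash
python3 - <<'E'
from meas import *
im=load('w4')
box(im,'b',(397,197),(28,40));box(im,'a',(460,110))
print('amber',ray('wrist',(520,188),.09), 'cbox',ray('wrist',(131,233),.058))
delta([.547,.298,.16],166);delta([.547,.298,.014],166)
E
```

```text
b [397.5 197.6] [0.5462 0.2984] -12.8 rms 1.27
  sides 0.0911 0.0464
a [455.4 111.8] [0.4289 0.3873] 17.6 rms 1.44
  sides 0.047 0.0972
amber [0.53906502 0.4582774  0.09      ] cbox [ 0.55368894 -0.11517828  0.058     ]
delta [-43.3, 123.5, 165.2] rot [-0.0006, -0.001, 0.1304]
delta [-43.5, 123.5, 311.2] rot [-0.0006, -0.001, 0.1304]
```

Call:
step_arm(
  gripper=0.6,
  rows=[
    {"delta_pos": [-15, 40, 30], "rot": [0, 0, 0.05]},
    {"delta_pos": [-30, 80, 60], "rot": [0, 0, 0.1]},
    {"delta_pos": [-43.5, 123.5, 100], "rot": [0, 0, 0.13]},
    {"delta_pos": [-43.5, 123.5, 140], "rot": [0, 0, 0.13]},
    {"delta_pos": [-43.5, 123.5, 165], "rot": [0, 0, 0.13]},
    {"delta_pos": [-43.5, 123.5, 165], "rot": [0, 0, 0.13]},
    {"delta_pos": [-43.5, 123.5, 200], "rot": [0, 0, 0.13]},
    {"delta_pos": [-43.5, 123.5, 230], "rot": [0, 0, 0.13]},
    {"delta_pos": [-43.5, 123.5, 260], "rot": [0, 0, 0.13]},
    {"delta_pos": [-43.5, 123.5, 290], "rot": [0, 0, 0.13]},
    {"delta_pos": [-43.5, 123.5, 311], "rot": [0, 0, 0.13]},
    {"delta_pos": [-43.5, 123.5, 311], "rot": [0, 0, 0.13]},
    {"delta_pos": [-43.5, 123.5, 311], "rot": [0, 0, 0.13]},
  ],
)

```text
time: 20.1
ee_pos: [0.5495, 0.2954, 0.0165]
tcp_rot: [180.0, 0.0, 165.8]
ft_force: [0.9, 0.3, 0.8]
width: 0.0749
grasp_force: 0.0
```

Call:
step_arm(
  gripper=-1,
  squeeze=25,
  rows=[
    {"delta_pos": [0, 0, 0], "rot": [0, 0, 0]},
    {"delta_pos": [0, 0, 0], "rot": [0, 0, 0]},
    {"delta_pos": [0, 0, 0], "rot": [0, 0, 0]},
    {"delta_pos": [0, 0, 0], "rot": [0, 0, 0]},
    {"delta_pos": [0, 0, 0], "rot": [0, 0, 0]},
    {"delta_pos": [0, 0, 0], "rot": [0, 0, 0]},
    {"delta_pos": [0, 0, 0], "rot": [0, 0, 0]},
    {"delta_pos": [0, 0, 0], "rot": [0, 0, 0]},
    {"delta_pos": [0, 0, 0], "rot": [0, 0, 0]},
  ],
)

```text
time: 21.0
ee_pos: [0.5485, 0.2962, 0.0152]
tcp_rot: [180.0, -0.0, 165.8]
ft_force: [-1.1, 0.7, 7.6]
width: 0.0497
grasp_force: 24.9
```

```bash
python3 - <<'E'
from h import *
o=get_obs();print(o['ee_pos'].round(4),o['tcp_rot'].round(2),o['width'],o['grasp_force'])
z=o['ee_pos'][2]
delta([.5872,.0561,.22],173.3)
delta([.5872,.0561,.008+z+.002],173.3)
E
```

```text
[0.5485 0.2962 0.0152] [ 1.7997e+02 -2.0000e-02  1.6582e+02] 0.049653578842667995 24.92916226387024
delta [-96.3, -223.2, -205.0] rot [0.0005, -0.0003, -0.1305]
delta [-96.3, -223.3, -10.1] rot [0.0005, -0.0003, -0.1305]
```

Call:
step_arm(
  rows=[
    {"delta_pos": [0, 0, -30], "rot": [0, 0, 0]},
    {"delta_pos": [0, 0, -70], "rot": [0, 0, 0]},
    {"delta_pos": [0, 0, -110], "rot": [0, 0, 0]},
    {"delta_pos": [0, 0, -150], "rot": [0, 0, 0]},
    {"delta_pos": [0, 0, -190], "rot": [0, 0, 0]},
    {"delta_pos": [-17, -40, -205], "rot": [0, 0, -0.03]},
    {"delta_pos": [-34, -80, -205], "rot": [0, 0, -0.06]},
    {"delta_pos": [-51, -120, -205], "rot": [0, 0, -0.09]},
    {"delta_pos": [-69, -160, -205], "rot": [0, 0, -0.12]},
    {"delta_pos": [-86, -200, -205], "rot": [0, 0, -0.13]},
    {"delta_pos": [-96.3, -223.3, -205], "rot": [0, 0, -0.13]},
    {"delta_pos": [-96.3, -223.3, -205], "rot": [0, 0, -0.13]},
    {"delta_pos": [-96.3, -223.3, -205], "rot": [0, 0, -0.13]},
  ],
)

```text
time: 22.3
ee_pos: [0.5868, 0.0555, 0.2194]
tcp_rot: [-180.0, -0.1, 173.2]
ft_force: [-0.9, 0.8, -1.2]
width: 0.0496
grasp_force: 24.9
```

Call:
step_arm(
  rows=[
    {"delta_pos": [0, 0, 30], "rot": [0, 0, 0]},
    {"delta_pos": [0, 0, 60], "rot": [0, 0, 0]},
    {"delta_pos": [0, 0, 90], "rot": [0, 0, 0]},
    {"delta_pos": [0, 0, 120], "rot": [0, 0, 0]},
    {"delta_pos": [0, 0, 150], "rot": [0, 0, 0]},
    {"delta_pos": [0, 0, 170], "rot": [0, 0, 0]},
    {"delta_pos": [0, 0, 180], "rot": [0, 0, 0]},
    {"delta_pos": [0, 0, 188], "rot": [0, 0, 0]},
    {"delta_pos": [0, 0, 194], "rot": [0, 0, 0]},
    {"delta_pos": [0, 0, 194], "rot": [0, 0, 0]},
  ],
)

```text
time: 23.3
ee_pos: [0.5868, 0.056, 0.0254]
tcp_rot: [-180.0, -0.0, 173.3]
ft_force: [-0.6, -0.5, -1.0]
width: 0.05
grasp_force: 24.9
```

Release, rise and hover for another look at box a.

Call:
step_arm(
  gripper=0.45,
  rows=[
    {"delta_pos": [0, 0, 0], "rot": [0, 0, 0]},
    {"delta_pos": [0, 0, 0], "rot": [0, 0, 0]},
    {"delta_pos": [0, 0, 0], "rot": [0, 0, 0]},
    {"delta_pos": [0, 0, 0], "rot": [0, 0, 0]},
    {"delta_pos": [0, 0, -30], "rot": [0, 0, 0]},
    {"delta_pos": [0, 0, -60], "rot": [0, 0, 0]},
    {"delta_pos": [0, 0, -100], "rot": [0, 0, 0]},
    {"delta_pos": [0, 0, -140], "rot": [0, 0, 0]},
    {"delta_pos": [0, 0, -180], "rot": [0, 0, 0]},
    {"delta_pos": [0, 0, -230], "rot": [0, 0, 0]},
    {"delta_pos": [40, 50, -280], "rot": [0, 0, 0]},
    {"delta_pos": [80, 80, -280], "rot": [0, 0, 0]},
    {"delta_pos": [120, 120, -280], "rot": [0, 0, 0]},
    {"delta_pos": [140, 160, -280], "rot": [0, 0, 0]},
    {"delta_pos": [140, 160, -280], "rot": [0, 0, 0]},
    {"delta_pos": [140, 160, -280], "rot": [0, 0, 0]},
  ],
)

```text
time: 24.9
ee_pos: [0.4648, 0.2347, 0.3057]
tcp_rot: [179.9, -0.1, 173.6]
ft_force: [-0.0, -0.1, -0.4]
width: 0.0681
grasp_force: 0.0
```

```bash
python3 snap.py w5; python3 - <<'E'
from meas import *
im=load('w5')
u=h.proj('wrist',[[.428,.387,.05]])[0];print(u)
v=box(im,'a',tuple(u.astype(int)),(45,60))
y=np.degrees(v[2])+180;y=y-360 if y>180 else y
delta([v[0],v[1],.16],y);delta([v[0],v[1],.014],y)
E
```

```text
[0.466  0.2324 0.3056] [ 1.7998e+02 -5.0000e-02  1.7343e+02] 24.95
[424.19624814 133.900809  ]
a [424.1 132.8] [0.4277 0.387 ] 17.3 rms 1.16
  sides 0.0464 0.0941
delta [55.5, 149.2, 145.7] rot [0.0005, -0.0009, -0.4168]
delta [55.4, 149.2, 291.7] rot [0.0005, -0.0009, -0.4168]
```

View pics/w5.png

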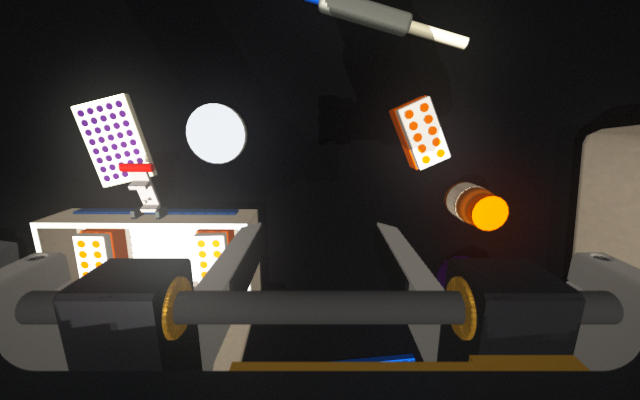

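Boxes c and b are in the chamber, and a is still at (424,133). I'll grasp a now.

Call:
step_arm(
  gripper=0.6,
  rows=[
    {"delta_pos": [15, 40, 30], "rot": [0, 0, -0.1]},
    {"delta_pos": [30, 80, 50], "rot": [0, 0, -0.2]},
    {"delta_pos": [45, 120, 80], "rot": [0, 0, -0.3]},
    {"delta_pos": [55.5, 149.2, 110], "rot": [0, 0, -0.417]},
    {"delta_pos": [55.5, 149.2, 145], "rot": [0, 0, -0.417]},
    {"delta_pos": [55.5, 149.2, 145], "rot": [0, 0, -0.417]},
    {"delta_pos": [55.5, 149.2, 180], "rot": [0, 0, -0.417]},
    {"delta_pos": [55.5, 149.2, 210], "rot": [0, 0, -0.417]},
    {"delta_pos": [55.5, 149.2, 240], "rot": [0, 0, -0.417]},
    {"delta_pos": [55.5, 149.2, 270], "rot": [0, 0, -0.417]},
    {"delta_pos": [55.5, 149.2, 291], "rot": [0, 0, -0.417]},
    {"delta_pos": [55.5, 149.2, 291], "rot": [0, 0, -0.417]},
    {"delta_pos": [55.5, 149.2, 291], "rot": [0, 0, -0.417]},
  ],
)

```text
time: 26.25
ee_pos: [0.4305, 0.3853, 0.0163]
tcp_rot: [180.0, 0.0, -163.0]
ft_force: [-0.1, 0.7, 0.5]
width: 0.0753
grasp_force: 0.0
```

Call:
step_arm(
  gripper=-1,
  squeeze=25,
  rows=[
    {"delta_pos": [0, 0, 0], "rot": [0, 0, 0]},
    {"delta_pos": [0, 0, 0], "rot": [0, 0, 0]},
    {"delta_pos": [0, 0, 0], "rot": [0, 0, 0]},
    {"delta_pos": [0, 0, 0], "rot": [0, 0, 0]},
    {"delta_pos": [0, 0, 0], "rot": [0, 0, 0]},
    {"delta_pos": [0, 0, 0], "rot": [0, 0, 0]},
    {"delta_pos": [0, 0, 0], "rot": [0, 0, 0]},
    {"delta_pos": [0, 0, 0], "rot": [0, 0, 0]},
    {"delta_pos": [0, 0, 0], "rot": [0, 0, 0]},
  ],
)

```text
time: 27.15
ee_pos: [0.4291, 0.3862, 0.0152]
tcp_rot: [180.0, -0.0, -162.8]
ft_force: [-2.4, -0.1, 9.4]
width: 0.0496
grasp_force: 25.0
```

```bash
python3 - <<'E'
from h import *
o=get_obs();print(o['ee_pos'].round(4),o['tcp_rot'].round(2),o['width'],o['grasp_force'])
z=o['ee_pos'][2]
delta([.5767,-.0333,.22],173.3)
delta([.5767,-.0333,.008+z+.002],173.3)
E
```

```text
[0.4291 0.3862 0.0152] [ 1.7995e+02 -1.0000e-02 -1.6284e+02] 0.04961299124600671 24.990378320217133
delta [-17.2, -444.2, -205.1] rot [0.0007, -0.0004, 0.4164]
delta [-17.3, -444.3, -10.4] rot [0.0007, -0.0004, 0.4164]
```

Call:
step_arm(
  rows=[
    {"delta_pos": [0, 0, -30], "rot": [0, 0, 0]},
    {"delta_pos": [0, 0, -70], "rot": [0, 0, 0]},
    {"delta_pos": [0, 0, -110], "rot": [0, 0, 0]},
    {"delta_pos": [0, 0, -150], "rot": [0, 0, 0]},
    {"delta_pos": [0, 0, -190], "rot": [0, 0, 0]},
    {"delta_pos": [-1, -40, -205], "rot": [0, 0, 0.05]},
    {"delta_pos": [-3, -80, -205], "rot": [0, 0, 0.1]},
    {"delta_pos": [-5, -120, -205], "rot": [0, 0, 0.15]},
    {"delta_pos": [-6, -160, -205], "rot": [0, 0, 0.2]},
    {"delta_pos": [-8, -200, -205], "rot": [0, 0, 0.25]},
    {"delta_pos": [-9, -240, -205], "rot": [0, 0, 0.3]},
    {"delta_pos": [-11, -280, -205], "rot": [0, 0, 0.35]},
    {"delta_pos": [-13, -320, -205], "rot": [0, 0, 0.4]},
    {"delta_pos": [-14, -360, -205], "rot": [0, 0, 0.416]},
    {"delta_pos": [-16, -400, -205], "rot": [0, 0, 0.416]},
    {"delta_pos": [-17.3, -430, -205], "rot": [0, 0, 0.416]},
    {"delta_pos": [-17.3, -444.3, -205], "rot": [0, 0, 0.416]},
    {"delta_pos": [-17.3, -444.3, -205], "rot": [0, 0, 0.416]},
    {"delta_pos": [-17.3, -444.3, -205], "rot": [0, 0, 0.416]},
  ],
)

```text
time: 29.05
ee_pos: [0.5763, -0.0327, 0.2193]
tcp_rot: [180.0, -0.1, 173.3]
ft_force: [-0.3, 0.3, -0.9]
width: 0.0498
grasp_force: 25.0
```

```bash
python3 - <<'E'
from h import *
o=get_obs();print(o['width'],o['grasp_force'])
delta([.5767,-.0333,.0255],173.3)
E
```

```text
0.049751841635902655 24.980987012386322
delta [-0.7, -0.5, 193.8] rot [0.0001, -0.0014, 0.0007]
```

Call:
step_arm(
  rows=[
    {"delta_pos": [0, 0, 30], "rot": [0, 0, 0]},
    {"delta_pos": [0, 0, 60], "rot": [0, 0, 0]},
    {"delta_pos": [0, 0, 90], "rot": [0, 0, 0]},
    {"delta_pos": [0, 0, 120], "rot": [0, 0, 0]},
    {"delta_pos": [0, 0, 150], "rot": [0, 0, 0]},
    {"delta_pos": [0, 0, 170], "rot": [0, 0, 0]},
    {"delta_pos": [0, 0, 180], "rot": [0, 0, 0]},
    {"delta_pos": [0, 0, 188], "rot": [0, 0, 0]},
    {"delta_pos": [0, 0, 194], "rot": [0, 0, 0]},
    {"delta_pos": [0, 0, 194], "rot": [0, 0, 0]},
  ],
)

```text
time: 30.05
ee_pos: [0.5764, -0.0334, 0.0254]
tcp_rot: [-180.0, -0.1, 173.3]
ft_force: [-0.2, -0.7, -1.8]
width: 0.0498
grasp_force: 25.0
```

Call:
step_arm(
  gripper=0.4,
  rows=[
    {"delta_pos": [0, 0, 0], "rot": [0, 0, 0]},
    {"delta_pos": [0, 0, 0], "rot": [0, 0, 0]},
    {"delta_pos": [0, 0, 0], "rot": [0, 0, 0]},
    {"delta_pos": [0, 0, 0], "rot": [0, 0, 0]},
    {"delta_pos": [0, 0, -30], "rot": [0, 0, 0]},
    {"delta_pos": [0, 0, -60], "rot": [0, 0, 0]},
    {"delta_pos": [0, 0, -100], "rot": [0, 0, 0]},
    {"delta_pos": [0, 0, -140], "rot": [0, 0, 0]},
    {"delta_pos": [0, 0, -180], "rot": [0, 0, 0]},
    {"delta_pos": [10, 0, -220], "rot": [0, 0, 0]},
    {"delta_pos": [40, 0, -260], "rot": [0, 0, 0]},
    {"delta_pos": [80, 0, -300], "rot": [0, 0, 0]},
    {"delta_pos": [110, 0, -340], "rot": [0, 0, 0]},
    {"delta_pos": [120, 0, -370], "rot": [0, 0, 0]},
    {"delta_pos": [120, 0, -370], "rot": [0, 0, 0]},
    {"delta_pos": [120, 0, -370], "rot": [0, 0, 0]},
  ],
)

```text
time: 31.65
ee_pos: [0.4576, -0.0195, 0.3959]
tcp_rot: [179.9, 0.0, 173.4]
ft_force: [-0.4, 0.1, -0.7]
width: 0.0655
grasp_force: 0.0
```

```bash
python3 snap.py w6
```

```text
[ 0.4575 -0.0196  0.3951] [ 1.7999e+02 -6.0000e-02  1.7332e+02] 31.7
```

View pics/w6.png

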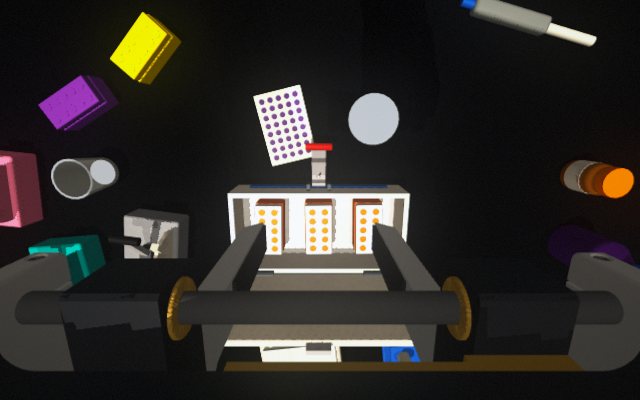

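All three boxes lie inside the chamber (268, 319 and 370 at row 228) and the lid is open. Next I fetch the lid bar at its stop and carry it back down the arc.

```bash
python3 - <<'E'
from h import *
delta([.7147,-.0495,.39],173.3)
delta([.7147,-.0495,.150],173.3)
f=lambda t:np.array([-100*np.cos(t)+49*np.sin(t),100*np.sin(t)+49*np.cos(t)])
for t in [1.7,1.6,1.5,1.4,1.3,1.2,1.1,1,.9,.8,.7,.6,.5,.4,.3,.2,.1,.05,0]: print(t,(f(1.75)-f(t)).round(1))
E
```

```text
delta [-259.0, 0.3, 4.8] rot [0.0002, -0.0011, 0.0004]
delta [-259.2, 0.2, 244.8] rot [0.0002, -0.0011, 0.0004]
1.7 [ 4.6 -3.2]
1.6 [14.1 -8.9]
1.5 [ 24.2 -13.6]
1.4 [ 34.7 -17.2]
1.3 [ 45.6 -19.8]
1.2 [ 56.6 -21.3]
1.1 [ 67.7 -21.7]
1 [ 78.8 -21. ]
0.9 [ 89.8 -19.1]
0.8 [100.6 -16.2]
0.7 [111.  -12.2]
0.6 [120.9  -7.2]
0.5 [130.3  -1.3]
0.4 [139.1   5.6]
0.3 [147.1  13.3]
0.2 [154.3  21.8]
0.1 [160.6  30.9]
0.05 [163.5  35.7]
0 [166.   40.7]
```

Call:
step_arm(
  gripper=1,
  rows=[
    {"delta_pos": [-50, 0, 0], "rot": [0, 0, 0]},
    {"delta_pos": [-100, 0, 0], "rot": [0, 0, 0]},
    {"delta_pos": [-150, 0, 0], "rot": [0, 0, 0]},
    {"delta_pos": [-200, 0, 0], "rot": [0, 0, 0]},
    {"delta_pos": [-240, 0, 0], "rot": [0, 0, 0]},
    {"delta_pos": [-259, 0, 5], "rot": [0, 0, 0]},
    {"delta_pos": [-259, 0, 5], "rot": [0, 0, 0]},
    {"delta_pos": [-259, 0, 45], "rot": [0, 0, 0]},
    {"delta_pos": [-259, 0, 85], "rot": [0, 0, 0]},
    {"delta_pos": [-259, 0, 125], "rot": [0, 0, 0]},
    {"delta_pos": [-259, 0, 165], "rot": [0, 0, 0]},
    {"delta_pos": [-259, 0, 195], "rot": [0, 0, 0]},
    {"delta_pos": [-259, 0, 220], "rot": [0, 0, 0]},
    {"delta_pos": [-259, 0, 245], "rot": [0, 0, 0]},
    {"delta_pos": [-259, 0, 245], "rot": [0, 0, 0]},
    {"delta_pos": [-259, 0, 245], "rot": [0, 0, 0]},
  ],
)

```text
time: 33.3
ee_pos: [0.7142, -0.0504, 0.1502]
tcp_rot: [-179.9, -0.1, 173.3]
ft_force: [-0.7, -0.0, -0.5]
width: 0.094
grasp_force: 0.0
```

Call:
step_arm(
  gripper=-1,
  squeeze=20,
  rows=[
    {"delta_pos": [0, 0, 0], "rot": [0, 0, 0]},
    {"delta_pos": [0, 0, 0], "rot": [0, 0, 0]},
    {"delta_pos": [0, 0, 0], "rot": [0, 0, 0]},
    {"delta_pos": [0, 0, 0], "rot": [0, 0, 0]},
    {"delta_pos": [0, 0, 0], "rot": [0, 0, 0]},
    {"delta_pos": [0, 0, 0], "rot": [0, 0, 0]},
    {"delta_pos": [0, 0, 0], "rot": [0, 0, 0]},
    {"delta_pos": [0, 0, 0], "rot": [0, 0, 0]},
    {"delta_pos": [0, 0, 0], "rot": [0, 0, 0]},
    {"delta_pos": [0, 0, 0], "rot": [0, 0, 0]},
    {"delta_pos": [0, 0, 0], "rot": [0, 0, 0]},
    {"delta_pos": [0, 0, 0], "rot": [0, 0, 0]},
  ],
)

```text
time: 34.5
ee_pos: [0.7146, -0.05, 0.1504]
tcp_rot: [-180.0, -0.0, 173.3]
ft_force: [0.1, -0.9, 1.1]
width: 0.0439
grasp_force: 20.0
```

Gripped (43.9 mm). Next I carry it down.

Call:
step_arm(
  rows=[
    {"delta_pos": [4.6, 0, -3.2], "rot": [0, 0, 0]},
    {"delta_pos": [14.1, 0, -8.9], "rot": [0, 0, 0]},
    {"delta_pos": [24.2, 0, -13.6], "rot": [0, 0, 0]},
    {"delta_pos": [34.7, 0, -17.2], "rot": [0, 0, 0]},
    {"delta_pos": [45.6, 0, -19.8], "rot": [0, 0, 0]},
    {"delta_pos": [56.6, 0, -21.3], "rot": [0, 0, 0]},
    {"delta_pos": [67.7, 0, -21.7], "rot": [0, 0, 0]},
    {"delta_pos": [78.8, 0, -21], "rot": [0, 0, 0]},
    {"delta_pos": [89.8, 0, -19.1], "rot": [0, 0, 0]},
    {"delta_pos": [100.6, 0, -16.2], "rot": [0, 0, 0]},
    {"delta_pos": [111, 0, -12.2], "rot": [0, 0, 0]},
    {"delta_pos": [120.9, 0, -7.2], "rot": [0, 0, 0]},
    {"delta_pos": [130.3, 0, -1.3], "rot": [0, 0, 0]},
    {"delta_pos": [139.1, 0, 5.6], "rot": [0, 0, 0]},
    {"delta_pos": [147.1, 0, 13.3], "rot": [0, 0, 0]},
    {"delta_pos": [154.3, 0, 21.8], "rot": [0, 0, 0]},
    {"delta_pos": [160.6, 0, 30.9], "rot": [0, 0, 0]},
    {"delta_pos": [163.5, 0, 35.7], "rot": [0, 0, 0]},
    {"delta_pos": [166, 0, 40.7], "rot": [0, 0, 0]},
    {"delta_pos": [166, 0, 40.7], "rot": [0, 0, 0]},
  ],
)

```text
time: 36.5
ee_pos: [0.5491, -0.0304, 0.1091]
tcp_rot: [-180.0, -0.1, 173.3]
ft_force: [-5.3, 0.9, 0.5]
width: 0.0438
grasp_force: 20.0
```

Call:
step_arm(
  gripper=1,
  rows=[
    {"delta_pos": [0, 0, 0], "rot": [0, 0, 0]},
    {"delta_pos": [0, 0, 0], "rot": [0, 0, 0]},
    {"delta_pos": [0, 0, 0], "rot": [0, 0, 0]},
    {"delta_pos": [0, 0, 0], "rot": [0, 0, 0]},
    {"delta_pos": [0, 0, 0], "rot": [0, 0, 0]},
    {"delta_pos": [0, 0, 0], "rot": [0, 0, 0]},
    {"delta_pos": [0, 0, -40], "rot": [0, 0, 0]},
    {"delta_pos": [0, 0, -80], "rot": [0, 0, 0]},
    {"delta_pos": [0, 0, -110], "rot": [0, 0, 0]},
    {"delta_pos": [40, 0, -110], "rot": [0, 0, 0]},
    {"delta_pos": [80, 0, -110], "rot": [0, 0, 0]},
    {"delta_pos": [120, 0, -110], "rot": [0, 0, 0]},
    {"delta_pos": [120, 0, -110], "rot": [0, 0, 0]},
    {"delta_pos": [120, 0, -110], "rot": [0, 0, 0]},
  ],
)

```text
time: 37.9
ee_pos: [0.4304, -0.0155, 0.2202]
tcp_rot: [179.8, -0.0, 173.4]
ft_force: [0.4, -0.2, -0.1]
width: 0.0944
grasp_force: 0.0
```

```bash
python3 snap.py w7; python3 - <<'E'
from meas import *
im=load('w7');red(im,250,400,100,300,.061)
delta([.4281,-.0158,.12],173.3);delta([.4281,-.0158,.046],173.3)
E
```

```text
[ 0.4312 -0.016   0.2203] [1.7993e+02 1.0000e-02 1.7337e+02] 37.95
red [317.8 183.5] 38 9 [ 0.4282 -0.0157  0.061 ]
delta [3.1, -0.3, 100.3] rot [0.0012, 0.0001, 0.0012]
delta [3.1, -0.4, 174.3] rot [0.0012, 0.0001, 0.0012]
```

View pics/w7.png

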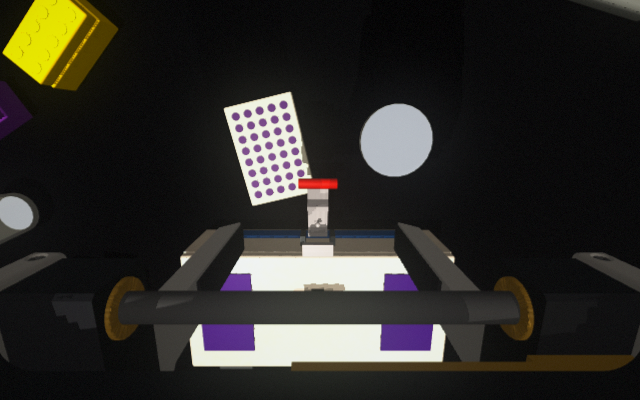

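The lid is shut (white face with handle at (318,288)), and the open latch bar is at (318,184). I'll grip the bar and close the latch.

Call:
step_arm(
  gripper=1,
  rows=[
    {"delta_pos": [3, 0, 40], "rot": [0, 0, 0]},
    {"delta_pos": [3, 0, 80], "rot": [0, 0, 0]},
    {"delta_pos": [3, 0, 120], "rot": [0, 0, 0]},
    {"delta_pos": [3, 0, 150], "rot": [0, 0, 0]},
    {"delta_pos": [3, 0, 174], "rot": [0, 0, 0]},
    {"delta_pos": [3, 0, 174], "rot": [0, 0, 0]},
    {"delta_pos": [3, 0, 174], "rot": [0, 0, 0]},
  ],
)

```text
time: 38.65
ee_pos: [0.428, -0.0176, 0.0458]
tcp_rot: [-179.9, -0.1, 173.2]
ft_force: [0.3, 0.8, 0.2]
width: 0.0942
grasp_force: 0.0
```

Call:
step_arm(
  gripper=-1,
  squeeze=15,
  rows=[
    {"delta_pos": [0, 0, 0], "rot": [0, 0, 0]},
    {"delta_pos": [0, 0, 0], "rot": [0, 0, 0]},
    {"delta_pos": [0, 0, 0], "rot": [0, 0, 0]},
    {"delta_pos": [0, 0, 0], "rot": [0, 0, 0]},
    {"delta_pos": [0, 0, 0], "rot": [0, 0, 0]},
    {"delta_pos": [0, 0, 0], "rot": [0, 0, 0]},
    {"delta_pos": [0, 0, 0], "rot": [0, 0, 0]},
    {"delta_pos": [0, 0, 0], "rot": [0, 0, 0]},
    {"delta_pos": [0, 0, 0], "rot": [0, 0, 0]},
    {"delta_pos": [0, 0, 0], "rot": [0, 0, 0]},
    {"delta_pos": [0, 0, 0], "rot": [0, 0, 0]},
    {"delta_pos": [0, 0, 0], "rot": [0, 0, 0]},
  ],
)

```text
time: 39.85
ee_pos: [0.4275, -0.0162, 0.0459]
tcp_rot: [-180.0, -0.0, 173.3]
ft_force: [-1.5, 2.1, 1.9]
width: 0.0435
grasp_force: 15.0
```

Call:
step_arm(
  rows=[
    {"delta_pos": [-3.1, 0, -10.1], "rot": [0, 0, 0]},
    {"delta_pos": [-6.8, 0, -18], "rot": [0, 0, 0]},
    {"delta_pos": [-11.5, 0, -25.6], "rot": [0, 0, 0]},
    {"delta_pos": [-17.2, 0, -32.5], "rot": [0, 0, 0]},
    {"delta_pos": [-23.7, 0, -38.6], "rot": [0, 0, 0]},
    {"delta_pos": [-30.7, 0, -43.9], "rot": [0, 0, 0]},
    {"delta_pos": [-38.5, 0, -48.2], "rot": [0, 0, 0]},
    {"delta_pos": [-46.7, 0, -51.5], "rot": [0, 0, 0]},
    {"delta_pos": [-55.3, 0, -53.8], "rot": [0, 0, 0]},
    {"delta_pos": [-56, 0, -54], "rot": [0, 0, 0]},
    {"delta_pos": [-56, 0, -54], "rot": [0, 0, 0]},
  ],
)

```text
time: 40.95
ee_pos: [0.4842, -0.0229, 0.1002]
tcp_rot: [-180.0, 0.0, 173.3]
ft_force: [-0.3, 2.5, 8.7]
width: 0.0435
grasp_force: 15.0
```

Call:
step_arm(
  gripper=1,
  rows=[
    {"delta_pos": [0, 0, 0], "rot": [0, 0, 0]},
    {"delta_pos": [0, 0, 0], "rot": [0, 0, 0]},
    {"delta_pos": [0, 0, 0], "rot": [0, 0, 0]},
    {"delta_pos": [0, 0, 0], "rot": [0, 0, 0]},
    {"delta_pos": [0, 0, 0], "rot": [0, 0, 0]},
    {"delta_pos": [0, 0, 0], "rot": [0, 0, 0]},
    {"delta_pos": [0, 0, -40], "rot": [0, 0, 0]},
    {"delta_pos": [0, 0, -80], "rot": [0, 0, 0]},
    {"delta_pos": [0, 0, -120], "rot": [0, 0, 0]},
    {"delta_pos": [0, 0, -160], "rot": [0, 0, 0]},
    {"delta_pos": [0, -50, -200], "rot": [0, 0, 0]},
    {"delta_pos": [0, -100, -230], "rot": [0, 0, 0]},
    {"delta_pos": [0, -150, -230], "rot": [0, 0, 0]},
    {"delta_pos": [0, -180, -230], "rot": [0, 0, 0]},
    {"delta_pos": [0, -180, -230], "rot": [0, 0, 0]},
    {"delta_pos": [0, -180, -230], "rot": [0, 0, 0]},
  ],
)

```text
time: 42.55
ee_pos: [0.4617, -0.203, 0.3298]
tcp_rot: [-180.0, -0.1, 173.1]
ft_force: [-0.4, -0.2, 0.1]
width: 0.094
grasp_force: 0.0
```

```bash
python3 snap.py w8;  python3 - <<'E'
from meas import *
im=load('w8');red(im,280,600,100,300,.115)
E
```

```text
[ 0.4622 -0.2015  0.3297] [-1.7999e+02 -7.0000e-02  1.7326e+02] 42.6
red [459.7 176.5] 34 7 [ 0.4832 -0.0205  0.115 ]
```

View pics/w8.png

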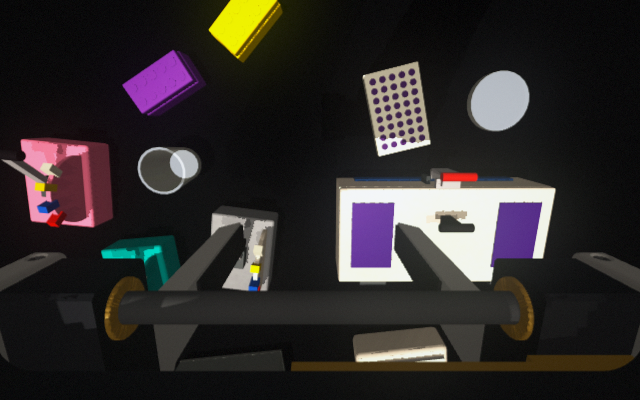

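The latch is closed over the lid, with its bar at (.483,-.021). Next I hover beside the control for a close look.

Call:
step_arm(
  rows=[
    {"delta_pos": [20, -50, 0], "rot": [0, 0, 0.06]},
    {"delta_pos": [50, -100, 0], "rot": [0, 0, 0.12]},
    {"delta_pos": [70, -130, 0], "rot": [0, 0, 0.12]},
    {"delta_pos": [70, -130, 0], "rot": [0, 0, 0.12]},
    {"delta_pos": [70, -130, 0], "rot": [0, 0, 0.12]},
    {"delta_pos": [70, -130, 0], "rot": [0, 0, 0.12]},
  ],
)

```text
time: 43.2
ee_pos: [0.379, -0.3208, 0.3298]
tcp_rot: [-180.0, -0.1, 166.6]
ft_force: [-0.3, 0.0, 0.2]
width: 0.094
grasp_force: 0.0
```

```bash
python3 snap.py w9;python3 -c "
import cv2
im=cv2.imread('pics/w9.png');cv2.imwrite('pics/w9c.png',cv2.resize(im[90:300,190:450],None,fx=2.8,fy=2.8,interpolation=cv2.INTER_CUBIC))"
```

```text
[ 0.379  -0.3208  0.3298] [-1.7999e+02 -7.0000e-02  1.6664e+02] 43.25
```

View pics/w9c.png

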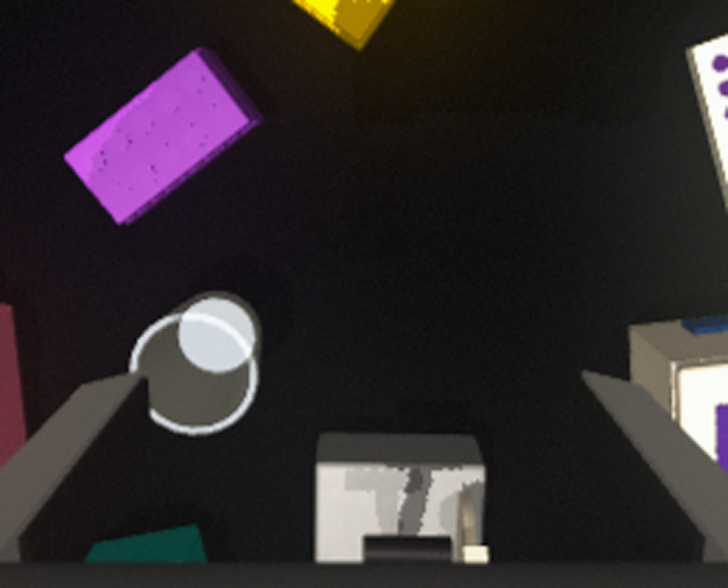

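```bash
python3 - <<'E'
from meas import *
im=load('w9')
f=lambda u,v,z:ray('wrist',(u/2.8+190,v/2.8+90),z)
A=f(316,463,.05);B=f(485,465,.05);print(A,B,np.linalg.norm(A-B)); d=B-A;yaw=np.arctan2(-d[0],d[1]);print('yaw',np.degrees(yaw))
C=f(316,558,.05);print('left edge yaw',np.degrees(np.arctan2((C-A)[1],(C-A)[0])))
a=f(364,548,.125);b=f(452,548,.125);print('bar',(a+b)/2,np.linalg.norm(a-b),'yaw',np.degrees(np.arctan2(-(b-a)[0],(b-a)[1])))
M=(A+B)/2
for q in (yaw,np.radians(-14.5)):print('centre from front edge',M[0]+.065*np.cos(q),M[1]+.065*np.sin(q))
E
# dark-pixel scan of bar and control in w8/w1
python3 - <<'E'
from meas import *
im=load('w1').astype(int)
print(im[205:222,108:150].sum(2)//3)
E
```

```text
[ 0.50935412 -0.37781564  0.05      ] [ 0.53319159 -0.28299988  0.05      ] 0.09776631371211315
yaw -14.1121631990336
left edge yaw -14.068729654278606
bar [ 0.53180536 -0.33254718  0.125     ] 0.04367994127976709 yaw -13.385344939100005
centre from front edge 0.584311174800516 -0.34625611767256315
centre from front edge 0.5842024534253699 -0.3466824595426973
[[ 15  16  18  18  17  19  18  19  15  16  19  17  18  18  17  19  20  20
   17  80 156 169 171 172 170 170 172 171 171 173 173 173 174 175 176 174
  174 173 164 153 152 151]
 [ 17  18  19  14  15  21  15  17  18  19  19  17  18  18  17  18  17  18
   20  77 156 170 171 171 171 172 171 171 171 171 172 174 172 174 176 175
  173 173 174 156 152 152]
 [ 20  17  17  18  17  17  19  17  18  17  19  18  19  18  19  17  18  17
   20  72 154 171 169 173 172 172 170 171 172 172 171 173 172 173 175 175
  175 175 161 154 152 152]
 [ 17  19  19  16  20  22  23  21  21  18  18  20  22  19  17  17  20  19
   16  37  82  93  96 106 125 139 142 160 169 171 170 171 173 174 173 173
  176 175 155 151 151 150]
 [ 18  13  16  19  23  24  24  24  23 
[... 1537 characters left out ...]
 [ 16  15  16  15  17  19  19  18  18  20  17  18  20  20  16  20  18  18
   21  62 140 151 148 143 138 136 127  83  51  38  40  37  34  27  29  94
  159 176 175 175 160 152]
 [ 15  13  14  15  19  16  16  21  19  19  19  18  19  18  19  18  15  21
   16  49 145 163 160 159 159 158 157 141  95  58  53  52  50  46  50  73
  122 166 175 174 155 151]
 [ 14  12  14  15  18  18  18  19  18  18  19  19  16  17  19  18  19  20
   20  48 146 167 167 164 160 159 159 158 146 110  67  54  55  58  55  54
   70 117 161 159 119 107]
 [ 18  15  17  16  20  19  18  19  20  19  18  20  18  19  19  18  18  17
   18  47 145 167 170 167 165 160 160 159 158 150 115  72  56  55  56  56
   56  68 103  90  58  48]]
```

```bash
python3 - <<'E'
from h import *
C=(.585,-.346,np.radians(-14))
s=world(C,[-.095,-.005,.115])[0];print(s)
delta([s[0],s[1],.30],166);delta(s,166)
for t in [0,.1,.2,.3,.4,.5,.6,.7,.8,.9,.93,.95]:
    b=85*np.sin(t-.7),60+85*np.cos(t-.7); print(t,'tool dx',round(-(b[0]-15+95),1),'dz',round(-(b[1]-10-115),1))
E
```

```text
[ 0.4916123 -0.3278689  0.115    ]
delta [-111.2, 19.1, 29.6] rot [-0.0002, -0.0012, 0.0111]
delta [-111.4, 19.2, 214.6] rot [-0.0002, -0.0012, 0.0111]
0 tool dx -25.2 dz -0.0
0.1 tool dx -32.0 dz -5.2
0.2 tool dx -39.2 dz -9.6
0.3 tool dx -46.9 dz -13.3
0.4 tool dx -54.9 dz -16.2
0.5 tool dx -63.1 dz -18.3
0.6 tool dx -71.5 dz -19.6
0.7 tool dx -80.0 dz -20.0
0.8 tool dx -88.5 dz -19.6
0.9 tool dx -96.9 dz -18.3
0.93 tool dx -99.4 dz -17.8
0.95 tool dx -101.0 dz -17.4
```

Call:
step_arm(
  gripper=-1,
  squeeze=10,
  rows=[
    {"delta_pos": [-40, 7, 0], "rot": [0, 0, 0.011]},
    {"delta_pos": [-80, 14, 0], "rot": [0, 0, 0.011]},
    {"delta_pos": [-111, 19, 0], "rot": [0, 0, 0.011]},
    {"delta_pos": [-111, 19, 0], "rot": [0, 0, 0.011]},
    {"delta_pos": [-111, 19, 0], "rot": [0, 0, 0.011]},
    {"delta_pos": [-111, 19, 0], "rot": [0, 0, 0.011]},
    {"delta_pos": [-111, 19, 0], "rot": [0, 0, 0.011]},
    {"delta_pos": [-111, 19, 0], "rot": [0, 0, 0.011]},
    {"delta_pos": [-111, 19, 0], "rot": [0, 0, 0.011]},
    {"delta_pos": [-111, 19, 0], "rot": [0, 0, 0.011]},
    {"delta_pos": [-111, 19, 40], "rot": [0, 0, 0.011]},
    {"delta_pos": [-111, 19, 80], "rot": [0, 0, 0.011]},
    {"delta_pos": [-111, 19, 120], "rot": [0, 0, 0.011]},
    {"delta_pos": [-111, 19, 160], "rot": [0, 0, 0.011]},
    {"delta_pos": [-111, 19, 190], "rot": [0, 0, 0.011]},
    {"delta_pos": [-111, 19, 215], "rot": [0, 0, 0.011]},
    {"delta_pos": [-111, 19, 215], "rot": [0, 0, 0.011]},
    {"delta_pos": [-111, 19, 215], "rot": [0, 0, 0.011]},
  ],
)

```text
time: 45.05
ee_pos: [0.4899, -0.3304, 0.1156]
tcp_rot: [-180.0, -0.0, 165.8]
ft_force: [0.3, 0.2, 0.5]
width: 0.0004
grasp_force: 0.0
```

Call:
step_arm(
  rows=[
    {"delta_pos": [-12, 0, 0], "rot": [0, 0, 0]},
    {"delta_pos": [-19, 0, 0], "rot": [0, 0, 0]},
    {"delta_pos": [-25, 0, 0], "rot": [0, 0, 0]},
    {"delta_pos": [-32, 0, -5], "rot": [0, 0, 0]},
    {"delta_pos": [-39, 0, -9.6], "rot": [0, 0, 0]},
    {"delta_pos": [-47, 0, -13.3], "rot": [0, 0, 0]},
    {"delta_pos": [-55, 0, -16], "rot": [0, 0, 0]},
    {"delta_pos": [-63, 0, -18], "rot": [0, 0, 0]},
    {"delta_pos": [-71.5, 0, -19.6], "rot": [0, 0, 0]},
    {"delta_pos": [-80, 0, -20], "rot": [0, 0, 0]},
    {"delta_pos": [-85, 0, -20], "rot": [0, 0, 0]},
    {"delta_pos": [-89, 0, -19.6], "rot": [0, 0, 0]},
    {"delta_pos": [-93, 0, -19], "rot": [0, 0, 0]},
    {"delta_pos": [-96, 0, -18.5], "rot": [0, 0, 0]},
    {"delta_pos": [-97, 0, -18.3], "rot": [0, 0, 0]},
    {"delta_pos": [-97, 0, -18.3], "rot": [0, 0, 0]},
  ],
)

```text
time: 46.65
ee_pos: [0.584, -0.3539, 0.133]
tcp_rot: [-180.0, -0.0, 165.8]
ft_force: [-0.1, 0.7, -0.1]
width: 0.0005
grasp_force: 0.0
```

Call:
step_arm(
  rows=[
    {"delta_pos": [20, 0, 0], "rot": [0, 0, 0]},
    {"delta_pos": [50, 0, -10], "rot": [0, 0, 0]},
    {"delta_pos": [80, 0, -60], "rot": [0, 0, 0]},
    {"delta_pos": [100, 0, -110], "rot": [0, 0, 0]},
    {"delta_pos": [120, 30, -160], "rot": [0, 0, 0]},
    {"delta_pos": [120, 70, -210], "rot": [0, 0, 0]},
    {"delta_pos": [120, 110, -260], "rot": [0, 0, 0]},
    {"delta_pos": [120, 130, -280], "rot": [0, 0, 0]},
    {"delta_pos": [120, 130, -280], "rot": [0, 0, 0]},
    {"delta_pos": [120, 130, -280], "rot": [0, 0, 0]},
  ],
)

```text
time: 47.65
ee_pos: [0.5013, -0.1962, 0.4154]
tcp_rot: [179.9, 0.2, 166.0]
ft_force: [-0.5, -0.2, -1.6]
width: 0.0004
grasp_force: 0.0
```

```bash
python3 snap.py w10; python3 - <<'E'
from meas import *
im=load('w10')
C=(.585,-.346,np.radians(-14))
for t in (.75,.84,.9,.95,1.0,1.06): print(t,h.proj('wrist',world(C,[[.085*np.sin(t-.7),y,.06+.085*np.cos(t-.7)] for y in (-.022,.022)])).round(1).tolist())
cs=h.proj('wrist',world(C,[[a*.065,b*.05,.05] for a,b in((-1,-1),(-1,1),(1,1),(1,-1))]));print(cs.round(1).tolist())
x0,y0=cs.min(0).astype(int)-30;x1,y1=cs.max(0).astype(int)+30;x0=max(x0,0);y0=max(y0,0)
v=cv2.resize(im[y0:y1,x0:x1],None,fx=4,fy=4,interpolation=cv2.INTER_CUBIC)
print(x0,y0,v.shape);cv2.imwrite('pics/w10c.png',cv2.resize(im[y0:y1,x0:x1],None,fx=4,fy=4,interpolation=cv2.INTER_CUBIC)[:600,:800,::-1])
E
```

```text
[ 0.5003 -0.1975  0.4138] [1.7996e+02 6.0000e-02 1.6595e+02] 47.7
0.75 [[224.9, 246.3], [252.9, 246.4]]
0.84 [[225.4, 250.6], [253.2, 250.7]]
0.9 [[225.8, 253.4], [253.5, 253.4]]
0.95 [[226.1, 255.5], [253.7, 255.5]]
1.0 [[226.5, 257.6], [254.0, 257.6]]
1.06 [[227.1, 259.9], [254.4, 259.9]]
[[222.1, 190.2], [277.1, 190.2], [279.2, 256.2], [227.2, 256.2]]
192 160 (504, 468, 3)
```

View pics/w10c.png

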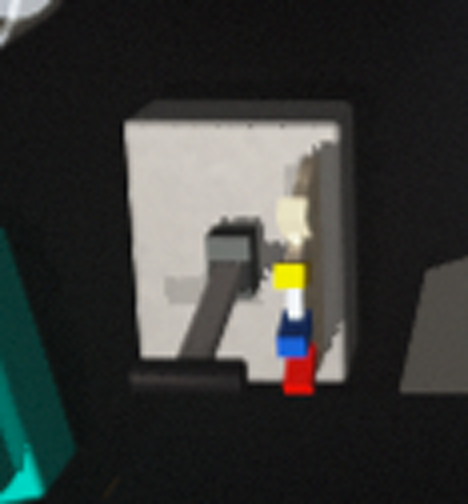

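The bar is at full-frame row 253.9, which is a lever angle of about 0.91. The contact position gives about 0.89, so it is inside the 0.84–1.06 band. I'll nudge it 3.5 mm further to centre it.

```bash
python3 - <<'E'
from h import *
delta([.545,-.3442,.30],165.8);delta([.545,-.3442,.1335],165.8);delta([.5874,-.3547,.1335],165.8)
E
```

```text
delta [-78.8, -131.6, 113.8] rot [0.0006, 0.0011, 0.0026]
delta [-78.7, -131.7, 280.3] rot [0.0006, 0.0011, 0.0026]
delta [-122.3, -131.6, 280.4] rot [0.0006, 0.0011, 0.0026]
```

Call:
step_arm(
  rows=[
    {"delta_pos": [-20, -40, 30], "rot": [0, 0, 0.003]},
    {"delta_pos": [-50, -90, 60], "rot": [0, 0, 0.003]},
    {"delta_pos": [-79, -131.6, 110], "rot": [0, 0, 0.003]},
    {"delta_pos": [-79, -131.6, 114], "rot": [0, 0, 0.003]},
    {"delta_pos": [-79, -131.6, 150], "rot": [0, 0, 0.003]},
    {"delta_pos": [-79, -131.6, 190], "rot": [0, 0, 0.003]},
    {"delta_pos": [-79, -131.6, 230], "rot": [0, 0, 0.003]},
    {"delta_pos": [-79, -131.6, 265], "rot": [0, 0, 0.003]},
    {"delta_pos": [-79, -131.6, 280], "rot": [0, 0, 0.003]},
    {"delta_pos": [-79, -131.6, 280], "rot": [0, 0, 0.003]},
    {"delta_pos": [-95, -131.6, 280], "rot": [0, 0, 0.003]},
    {"delta_pos": [-110, -131.6, 280], "rot": [0, 0, 0.003]},
    {"delta_pos": [-116, -131.6, 280], "rot": [0, 0, 0.003]},
    {"delta_pos": [-119, -131.6, 280], "rot": [0, 0, 0.003]},
    {"delta_pos": [-121, -131.6, 280], "rot": [0, 0, 0.003]},
    {"delta_pos": [-122, -131.6, 280], "rot": [0, 0, 0.003]},
    {"delta_pos": [-122, -131.6, 280], "rot": [0, 0, 0.003]},
  ],
)

```text
time: 49.4
ee_pos: [0.5852, -0.356, 0.1333]
tcp_rot: [-180.0, -0.0, 165.6]
ft_force: [-0.6, 0.4, 0.4]
width: 0.0006
grasp_force: 0.2
```

Call:
step_arm(
  rows=[
    {"delta_pos": [20, 0, 0], "rot": [0, 0, 0]},
    {"delta_pos": [50, 0, -10], "rot": [0, 0, 0]},
    {"delta_pos": [80, 0, -60], "rot": [0, 0, 0]},
    {"delta_pos": [100, 0, -110], "rot": [0, 0, 0]},
    {"delta_pos": [120, 30, -160], "rot": [0, 0, 0]},
    {"delta_pos": [122, 70, -210], "rot": [0, 0, 0]},
    {"delta_pos": [122, 110, -260], "rot": [0, 0, 0]},
    {"delta_pos": [122, 131.6, -280], "rot": [0, 0, 0]},
    {"delta_pos": [122, 131.6, -280], "rot": [0, 0, 0]},
    {"delta_pos": [122, 131.6, -280], "rot": [0, 0, 0]},
    {"delta_pos": [122, 131.6, -280], "rot": [0, 0, 0]},
  ],
)

```text
time: 50.5
ee_pos: [0.5, -0.198, 0.4129]
tcp_rot: [180.0, -0.0, 165.7]
ft_force: [-0.8, -0.4, -1.1]
width: 0.0003
grasp_force: 0.0
```

```bash
python3 snap.py w11; python3 - <<'E'
from meas import *
C=(.585,-.346,np.radians(-14))
for k in('w10','w11'):
    im=load(k).astype(float)
    p=im[235:275,228:242].mean((1,2));print(k,p.round().astype(int).tolist())
    print([h.proj('wrist',world(C,[[.085*np.sin(t-.7),-.01,.06+.085*np.cos(t-.7)]]))[0].round(1).tolist() for t in (.84,.95,1.06)])
im=load('w11');red(im,400,640,100,300,.115)
E
```

```text
[ 0.4996 -0.1986  0.4124] [ 1.800e+02 -8.000e-02  1.656e+02] 50.55
w10 [176, 184, 185, 180, 176, 172, 169, 166, 162, 159, 155, 151, 148, 143, 86, 31, 24, 28, 36, 50, 49, 37, 30, 23, 21, 21, 21, 21, 21, 21, 20, 21, 21, 21, 19, 20, 20, 20, 19, 20]
[[233.0, 250.6], [233.7, 255.5], [234.5, 259.9]]
w11 [176, 176, 175, 178, 185, 186, 184, 180, 179, 176, 173, 170, 167, 164, 159, 153, 147, 95, 37, 23, 27, 36, 53, 42, 29, 24, 21, 20, 21, 20, 20, 21, 20, 20, 19, 20, 20, 20, 19, 19]
[[234.5, 252.9], [235.3, 257.8], [236.1, 262.2]]
red [430.1 128.2] 28 8 [ 0.4834 -0.0187  0.115 ]
```

```bash
python3 -c "
from cell import *
print(hand_in())"
```

```text
the job is handed in; nothing more can be done
None
```

I handed the job in at about 51 s of robot time with all steps done: three tip boxes in the chamber, lid shut, latch closed, lever at about 0.92 rad (blue is 0.95, allowed 0.84–1.06); no verdict came back.

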